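# Get the hand fork out from behind the pot and the dome

### The arm

A 6-joint arm with a two-finger parallel gripper is mounted at the origin on the work surface. World frame = base frame: x ahead of the robot, y to its left, z up, the work surface at z = 0. Lengths are in m, angles in rad, forces in N, time in s.
With the tool pointing down it reaches from about 0.25 to 0.775 m from the base axis. Payload 4 kg.
Tool frame: the origin (TCP) lies midway between the tips of the shut fingers; the grasp point (between the pads) lies 19 mm behind it (robot.pinch_z is the distance from the TCP to the grasp point, in m); x points along the fingers, y is the direction in which the jaws open and shut, and the axes are right-handed (so a half turn about x gives the same grasp; the last joint's range is limited). The gripper opens to 94 mm and grips with 3 to 60 N. Pads are 16 mm wide; open, the fingers measure 119 mm over their backs; the gripper's body (75 mm by 177 mm) begins 78 mm behind the grasp point.
Start: joints at [-1.387, 0.087, 1.371, -0, 1.684, -0.103], TCP at [0.156, -0.528, 0.206] pointing down, gripper open.
Joint ranges: [-3.1, 3.1], [-0.76, 2.03], [0.27, 2.55], [-1.08, 4.22], [0.17, 2.65], [-2.57, 2.57]. Speed limits (rad/s): [2.79, 2.79, 3.14, 3.14, 3.14, 3.14].

### API

Orientations are given as [roll, pitch, yaw] about the fixed x, y, z axes, in that order (R = Rz(yaw) Ry(pitch) Rx(roll)).
In Python, from bench import robot, imaging gives the robot as it stands. The module is installed in compiled form; this text tells all that it offers.
- The arm moves only by the tool drive_tool, never from a script. Its argument "commands" is a list that holds one entry, the list of rows, each a list of 4 numbers: the shift along the tool's x, y, z as a fraction of full scale, then the turn about the tool's x as a fraction of full scale. A call has 1 to 20 rows; each row shifts and turns the commanded pose from where the row before left it, along the tool's axes as they then stand; what a row does not reach is not made up. Full scale, the value 1, is 0.25 m for a shift and 360 degrees for a turn. A row lasts 1/10 s, in which the tool goes at most 50 mm and 8.59 degrees, less where a joint would pass 70% of its speed; a pose out of reach is approached as far as the arm can. A call with a number of a shift or a turn outside -1 to 1 is refused whole. A call with a gripper value outside its range is refused whole. "grip" is the opening, from 0 (shut) to 1 (fully open), set as the call begins (left out, the last holds). The fingers move at their own pace and stop on an object; the grip force is fixed at half the most. Time passes only in rows, so rows that do not move let the fingers close. It gives the time, the measured TCP pose, the force and the opening at its end, in the units of the state.
- robot.get_obs(): the state, without advancing time (a new reading comes with each control period).
- imaging.snapshot(name): name is "scene" or "top" or "wrist"; returns a dict with "pixels" (400x640x3 uint8, red, green, blue), "z_map" (400x640 float32, m along the optical axis (not along the pixel's ray), 0 where there is no reading), "mtx" (3x3 intrinsics, pixels), "extrinsics" (4x4, takes a point from world to camera coordinates). Camera axes: x right, y up, looking along -z (the intrinsics and any distortion apply to the point x, -y, -z); pixel columns grow to the right and rows downward; lengths in m; the calibration is good to about 2 mm. A picture is of the moment at which its call begins.
- robot.close_job(): hands the job in, once; it reports no verdict.
The state is a dict: "time": time; "joint_positions": joint angles; "qvel": joint speeds; "joint_torque": joint torques, N m; "tool_pos": TCP position; "ee_rot": TCP orientation; "wrist_force": force on the tool from outside, world axes, zero at the start; "wrist_torque": the same for the moment, N m; "width": finger opening in m.
Only numpy, scipy, OpenCV 4.12 (cv2) and the standard library are available. Lean on these libraries where they do the work, as an engineer would, in place of code of your own. Each camera call takes 0.05 s, during which the arm holds its last target.

### The job

Lift the grey pot and the clear dome aside, both onto the slatted wooden board, leaving the hand fork behind them untouched until both are clear. Then, with the two still standing on the board, lay the fork flat and lengthwise in the middle of the black rubber mat, and after that put the pot and the dome back, each centred on the very cork disc it came from. Keep the pot and the dome upright, set everything down gently rather than letting it drop, and do not disturb the dibber, the clay pot or the rotating caddy.

Things in the scene. Friction and masses are not known exactly. Their poses are not given: they have to be found in the camera images.
- pot: Grey stoneware plant pot, open at the top, standing loose on one of the two cork discs (either one). 85 mm tall, 0.2 to 0.45 kg; rim collar 64 mm across, vertical-sided, from 56 to 85 mm above its underside; below the collar it is 48 to 54 mm across. Wall 6 mm. Grip across the collar, or by the wall. Origin: centre of its underside, z up; round, so its yaw means nothing.
- dome: Small transparent plastic propagator dome, loose on the other cork disc: 84 mm across at the foot (grey foot ring), its shell rounding over to 72 mm high, with an upright black cylindrical knob, 22 mm diameter, in the centre from 72 to 102 mm high. About 0.12 kg. Lift it by the knob. Origin: centre of its underside, z up.
- fork: Three-pronged stainless hand fork lying loose and flat behind the two discs (on their far side), along the pair. 240 mm long. Wooden handle 26 mm wide, 28 mm high, flat-bottomed, from x = -120 to +20 mm; steel neck and three flat-lying prongs, 45 mm wide and 9 mm high in all, from x = +45 to +120 mm. Origin: on the underside, at mid-length, under the handle's front part; it also balances there (0.25 kg), so grip the handle here, across its width. x points to the prongs, z up.
- home_a: Cork disc, fixed, 86 mm across, 3 mm thick; one of the two home places, with the pot or the dome standing in its middle (within 4 mm). Origin: centre of its underside. Its x axis points to the fork's side, -y towards the other disc, whose centre is 100 mm away.
- home_b: The other cork disc, alike and with the same axes (its +y points to home_a). The pot and the dome may be either way round on the two discs.
- side_board: Slatted pale wooden board, fixed, 260 mm (its x) by 150 mm (its y), 14 mm high: the side area. Room for the pot and the dome side by side along its length, for example 60 mm either side of its middle. It lies to the left or the right of the work. Origin: centre of its underside.
- tool_mat: Black rubber mat, fixed, 300 mm (its x) by 110 mm (its y), 5 mm thick, on the side opposite the board: the place for the fork, prongs pointing either way. Origin: centre of its underside.
- dibber: Bystander: yellow plastic T-handled dibber, 160 mm long, 24 mm high, lying loose beyond the fork. Origin: on the underside, 67 mm from the handle end; x points to its tip. Leave it alone.
- clay_pot: Bystander: small terracotta pot, 72 mm across the rim, 65 mm tall, standing loose beyond the fork. Origin: centre of its underside. Leave it alone.
- caddy_edge (a point): Bystander: a point on top of one of the dividers of the round green plastic caddy (132 mm across, rim 113 mm above the table, some contents standing about 20 to 30 mm higher) that spins freely on a fixed black turntable. The point is 102 mm above the table and 40 mm from the spin axis, along the point's own minus x axis. Leave it alone, unturned.
There are look-alikes about, which are no part of the job. Leave any green or turquoise look-alike of the pot alone. What is shaped like the dome but turquoise is not meant.

How it is judged:
By the outcome, as a careful person would: the job done as asked, in the order asked, and still so for the second after the job is handed in, with the robot touching nothing.
It also fails if it takes over 112 s, if anything falls off the work surface, if the arm or the gripper's body presses on something with over 40 N, if the wrist force passes 120 N, or if a joint passes its speed limit or range.

## Working session

There is one attempt and no reset: what is moved stays moved. The work goes in short steps, Python scripts to look and compute and a tool call to move; the robot and the scene stay as the last step left them, time stands still between calls to the robot, and variables do not carry over. Pictures are saved under pics/ and viewed, and the job is handed in when it is done.

Besides the shell and the picture viewer there is one more tool, called after ">>>" as a command line: name --argument value ..., lists and objects as JSON in quotes. drive_tool: Moves the arm, as the interface text tells. Shift numbers are shares of 0.25 m and turn numbers shares of 360 degrees, none past 1 either way. Its arguments: {"type":"object","properties":{"commands":{"type":"array","items":{"type":"array","items":{"type":"array","items":{"type":"number","minimum":-1,"maximum":1}}}},"grip":{"type":"number"}},"required":["commands"]}

```bash
mkdir -p pics; ls; cat > h.py <<'E'
import numpy as np, cv2
from bench import robot, imaging
def snap(n,f=None):
    s=imaging.snapshot(n)
    if f: cv2.imwrite('pics/'+f,s['pixels'][:,:,::-1])
    return s
def ray(s,u,v):
    K=np.array(s['mtx']);E=np.array(s['extrinsics'])
    d=np.array([(u-K[0,2])/K[0,0],-(v-K[1,2])/K[1,1],-1.])
    R=E[:3,:3];t=E[:3,3]
    return -R.T@t, R.T@d
def onz(s,u,v,z):
    o,d=ray(s,u,v); return o+d*(z-o[2])/d[2]
def cloud(s):
    Z=s['z_map'];v,u=np.mgrid[0:400,0:640]
    K=np.array(s['mtx']);E=np.array(s['extrinsics'])
    P=np.stack([(u-K[0,2])/K[0,0]*Z,-(v-K[1,2])/K[1,1]*Z,-Z],-1)
    W=(P-E[:3,3])@E[:3,:3]
    W[Z==0]=np.nan
    return W
E
python3 - <<'E'
from h import *
for n in ['scene','top','wrist']:
    s=snap(n,n+'0.png'); print(n,np.round(s['mtx'],1).tolist(),np.round(s['extrinsics'],3).tolist(),[k for k in s],(s['z_map']>0).mean())
print(robot.get_obs())
E
```

```text
pics
scene [[386.2, 0.0, 321.2], [0.0, 386.2, 190.9], [0.0, 0.0, 1.0]] [[-0.742, 0.67, -0.019, 0.411], [-0.519, -0.555, 0.65, 0.236], [0.425, 0.492, 0.76, -1.212], [0.0, 0.0, 0.0, 1.0]] ['pixels', 'z_map', 'mtx', 'extrinsics'] 0.9960859375
top [[426.0, 0.0, 314.2], [0.0, 426.0, 199.3], [0.0, 0.0, 1.0]] [[0.027, -1.0, 0.0, -0.01], [0.982, 0.027, 0.186, -0.592], [-0.186, -0.005, 0.983, -1.086], [0.0, 0.0, 0.0, 1.0]] ['pixels', 'z_map', 'mtx', 'extrinsics'] 0.99609375
wrist [[325.8, 0.0, 322.6], [0.0, 325.8, 198.1], [0.0, 0.0, 1.0]] [[0.282, -0.96, -0.002, -0.548], [0.926, 0.273, -0.261, 0.025], [0.251, 0.071, 0.965, -0.392], [0.0, 0.0, 0.0, 1.0]] ['pixels', 'z_map', 'mtx', 'extrinsics'] 0.99613671875
{'time': 0.15, 'joint_positions': array([-1.38707250e+00,  8.78173804e-02,  1.37189830e+00, -1.78467327e-05,
        1.68362507e+00, -1.03114385e-01]), 'qvel': array([ 0.00019757, -0.00124015, -0.00243263, -0.00025862, -0.0010286 ,
        0.00018156]), 'joint_torque': array([ 1.38506137e-03, -3.40642262e+01, -3.02793753e+01,  7.18815112e-02,
        3.05468368e-02, -1.08342974e-04]), 'tool_pos': array([ 0.1555097 , -0.52710968,  0.20455996]), 'ee_rot': array([-1.66376476,  1.56904814,  1.76466412]), 'wrist_force': array([-0.86686508,  0.52064288, -0.34449623]), 'wrist_torque': array([-0.00071954,  0.00542825, -0.00519183]), 'width': 0.09452267563671368}
```

View pics/scene0.png

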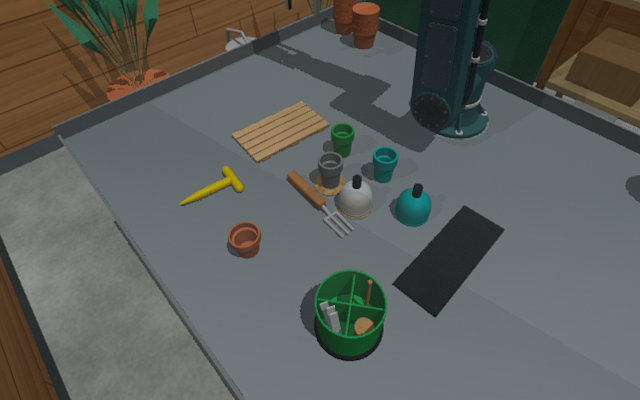

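View pics/top0.png

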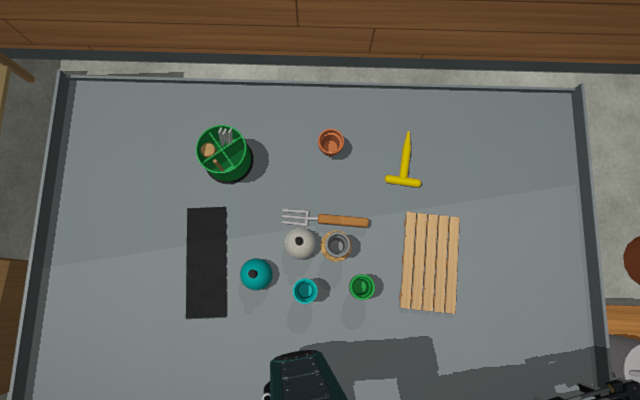

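View pics/wrist0.png

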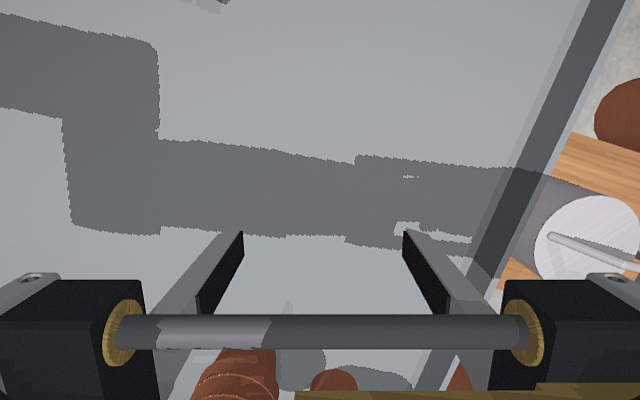

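The scene and top views show the pot at top pixel (338,245), the dome at (299,242) and the fork just behind them, handle to the right. The board is on the right (430,263) and the mat on the left (207,262). The green and turquoise look-alikes stand in front. Now I'll measure.

```bash
cat > m.py <<'E'
from h import *
s=snap('top'); W=cloud(s); hsv=cv2.cvtColor(s['pixels'],cv2.COLOR_RGB2HSV)
z=W[...,2]
def P(u,v): print((u,v),np.round(W[v,u],4))
for p in [(338,245),(338,232),(299,241),(299,225),(345,221),(290,216),(430,263),(207,262),(150,300),(500,300),(300,180)]: P(*p)
def rect(mask,zz,name):
    n,l,st,c=cv2.connectedComponentsWithStats(mask.astype(np.uint8))
    i=1+np.argmax(st[1:,4]); ys,xs=np.nonzero(l==i)
    pts=np.array([onz(s,u,v,zz)[:2] for u,v in zip(xs,ys)],np.float32)
    r=cv2.minAreaRect(pts); print(name,st[i],np.round(r[0],4),np.round(r[1],4),round(r[2],2))
    return pts
v,u=np.mgrid[0:400,0:640]
def box(a,b,c,d): return (u>=a)&(u<=b)&(v>=c)&(v<=d)
H,S,V=[hsv[...,i] for i in range(3)]
print('mat',hsv[262,207],'board',hsv[250,424],'handle',hsv[221,345],'prong',hsv[212,290], 'cork',hsv[257,325])
rect((V<60)&box(170,245,195,330),0.005,'mat')
rect((H<25)&(S>60)&box(390,475,200,325),0.014,'board')
rect((H<25)&(S>100)&box(310,380,208,232)&(v<230),0.028,'handle')
m=(z>0.004)&box(275,375,200,230)&((z<0.035))
# fork by color/height
rect((H<25)&(S>60)&box(315,356,228,265),0.003,'cork pot')
# collar top ring
mm=(z>0.075)&box(318,360,225,265); rect(mm,0.088,'pot rim')
pts=W[mm];
(c,r)=cv2.minEnclosingCircle(pts[:,:2].astype(np.float32)); print('pot circ',c,r,np.nanmax(pts[:,2]))
mm=(z>0.085)&box(275,320,220,262); print('knob',mm.sum(),np.nanmean(W[mm],0),np.nanmax(z[mm]))
mm=(V<60)&box(290,310,230,252); rect(mm,0.105,'knob dark')
for nm,b in [('prongs',box(280,316,206,230))]:
    mm=b&(V>120)&(z>0.004)&(z<0.03); print(mm.sum()); rect(mm,0.008,nm)
E
python3 m.py
python3 - <<'E'
import cv2
i=cv2.imread('pics/top0.png')[195:315,230:390]; cv2.imwrite('pics/top0c.png',cv2.resize(i,None,fx=5,fy=5,interpolation=2)[:600])
E
```

```text
(338, 245) [ 0.4752 -0.0616  0.0118]
(338, 232) [ 0.5022 -0.0569  0.0884]
(299, 241) [0.4753 0.0418 0.1006]
(299, 225) [0.5278 0.0468 0.0068]
(345, 221) [ 0.5393 -0.0785  0.0293]
(290, 216) [0.552  0.0726 0.0082]
(430, 263) [ 0.4335 -0.3117  0.0102]
(207, 262) [0.4199 0.2944 0.0032]
(150, 300) [0.3148 0.4402 0.0021]
(500, 300) [ 0.3405 -0.4991  0.0033]
(300, 180) [ 0.6572  0.0487 -0.0007]
mat [ 0  0 40] board [ 16 102 177] handle [ 16 158 169] prong [90  8 99] cork [ 17  62 135]
mat [ 186  207   41  111 4371] [0.4227 0.2966] [0.2965 0.1086] 3.8
board [ 399  212   61  102 5186] [ 0.4382 -0.3091] [0.1498 0.2597] 85.39
handle [318 214  51  13 465] [ 0.5415 -0.0728] [0.1372 0.0251] 86.33
cork pot [320 231  32  31 283] [ 0.4733 -0.0553] [0.0822 0.0853] 1.56
pot rim [326 232  24  25 174] [ 0.4716 -0.0562] [0.0612 0.0588] 1.27
pot circ (0.4715362787246704, -0.056394729763269424) 0.03219820186495781 0.0923376168087217
knob 62 [0.4756702  0.04168383 0.10394441] 0.10875810885281062
knob dark [296 237   7   8  44] [0.4762 0.0417] [0.0176 0.0151] 2.02
283
prongs [282 209  35  17 272] [0.5499 0.0478] [0.0953 0.044 ] 87.46
```

View pics/top0c.png

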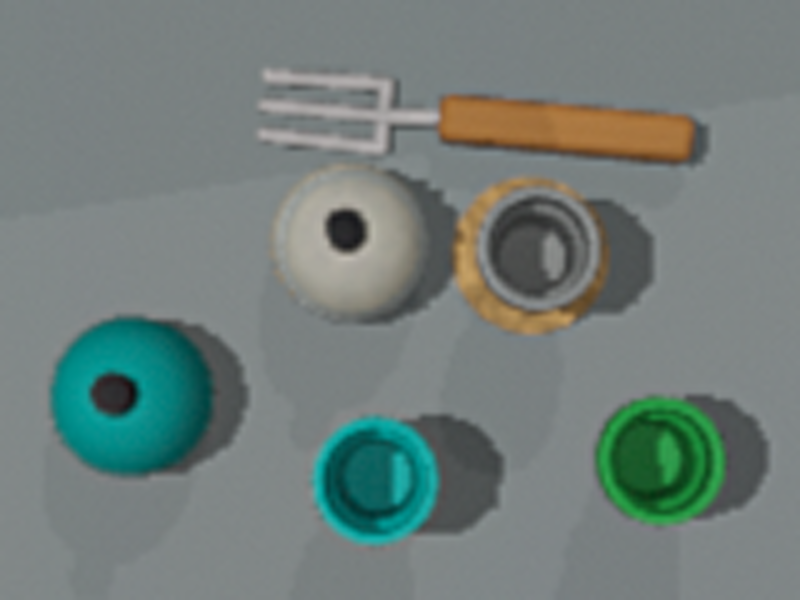

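```bash
cat >> h.py <<'E'
from scipy.spatial.transform import Rotation as Ro
def go(tgt,yaw=None):
    """tgt: world TCP target; yaw: wanted world heading (deg) of tool y (mod 180). prints fractions in current tool axes"""
    o=robot.get_obs();R=Ro.from_euler('xyz',o['ee_rot']).as_matrix();p=o['tool_pos']
    d=R.T@(np.array(tgt)-p)
    y=np.degrees(np.arctan2(R[1,1],R[0,1]))
    print('t',o['time'],'tcp',np.round(p,4),'xaxis',np.round(R[:,0],4),'yhead %.2f zhead %.2f'%(y,np.degrees(np.arctan2(R[1,2],R[0,2]))),'w',round(o['width'],4),'q',np.round(o['joint_positions'],3),'F',np.round(o['wrist_force'],1))
    print('total frac x,y,z:',np.round(d/0.25,4),' mm',np.round(d*1000,1))
    if yaw is not None:
        # turn about tool x (pointing down): +turn lowers heading
        t=(y-yaw+90)%180-90; print('turn deg',round(t,2),'frac',round(t/360,4))
E
python3 -c "
from h import *
go([0.472,-0.056,0.15],90)
go([0.472,-0.056,0.15],0)"
```

```text
t 0.2 tcp [ 0.1555 -0.5272  0.2047] xaxis [-3.0e-04  1.3e-03 -1.0e+00] yhead -73.57 zhead -163.57 w 0.0943 q [-1.387  0.088  1.372 -0.     1.684 -0.103] F [-0.   0.5  0.6]
total frac x,y,z: [ 0.2211 -1.4494 -1.7474]  mm [  55.3 -362.4 -436.8]
turn deg 16.43 frac 0.0456
t 0.2 tcp [ 0.1555 -0.5272  0.2047] xaxis [-3.0e-04  1.3e-03 -1.0e+00] yhead -73.57 zhead -163.57 w 0.0943 q [-1.387  0.088  1.372 -0.     1.684 -0.103] F [-0.   0.5  0.6]
total frac x,y,z: [ 0.2211 -1.4494 -1.7474]  mm [  55.3 -362.4 -436.8]
turn deg -73.57 frac -0.2044
```

>>> drive_tool --commands '[[[0,0,0,-0.0204],[0,0,0,-0.0204],[0,0,0,-0.0204],[0,0,0,-0.0204],[0,0,0,-0.0204],[0,0,0,-0.0204],[0,0,0,-0.0204],[0,0,0,-0.0204],[0,0,0,-0.0204],[0,0,0,-0.0204],[0,0,0,0],[0,0,0,0]]]' --grip 1

```text
time: 1.4
tool_pos: [0.1556, -0.5275, 0.2053]
ee_rot: [-3.069, 1.57, 1.639]
wrist_force: [-0.3, 0.2, 0.1]
width: 0.0938
```

```bash
python3 -c "
from h import *
go([0.472,-0.056,0.18],0)"
```

```text
t 1.4 tcp [ 0.1556 -0.5275  0.2053] xaxis [-0.e+00  3.e-04 -1.e+00] yhead -0.28 zhead -90.28 w 0.0938 q [-1.387  0.087  1.371  0.     1.684 -1.382] F [-0.3  0.2  0.1]
total frac x,y,z: [ 0.1017  1.2565 -1.892 ]  mm [  25.4  314.1 -473. ]
turn deg -0.28 frac -0.0008
```

>>> drive_tool --commands '[[[0,0.04,-0.06,-0.0008],[0,0.0815,-0.122,0],[0,0.0815,-0.122,0],[0,0.0815,-0.122,0],[0,0.0815,-0.122,0],[0,0.0815,-0.122,0],[0,0.0815,-0.122,0],[0,0.0815,-0.122,0],[0,0.0815,-0.122,0],[0,0.0815,-0.122,0],[0,0.0815,-0.122,0],[0,0.0815,-0.122,0],[0,0.0815,-0.122,0],[0,0.0815,-0.122,0],[0,0.0815,-0.122,0],[0,0.0815,-0.122,0],[0,0,0,0],[0,0,0,0],[0,0,0,0]]]'

```text
time: 3.3
tool_pos: [0.4693, -0.0545, 0.2055]
ee_rot: [-0.556, 1.57, -2.125]
wrist_force: [-0.1, -0.5, 0.4]
width: 0.0942
```

```bash
python3 -c "
from h import *
go([0.472,-0.056,0.056],0)
snap('wrist','w1.png')"
```

```text
t 3.3 tcp [ 0.4693 -0.0545  0.2055] xaxis [-3.e-04 -5.e-04 -1.e+00] yhead 0.11 zhead -89.89 w 0.0942 q [-2.350e-01 -8.700e-02  1.545e+00 -1.000e-03  1.684e+00 -2.370e-01] F [-0.1 -0.5  0.4]
total frac x,y,z: [0.598  0.0111 0.0059]  mm [149.5   2.8   1.5]
turn deg 0.11 frac 0.0003
```

View pics/w1.png

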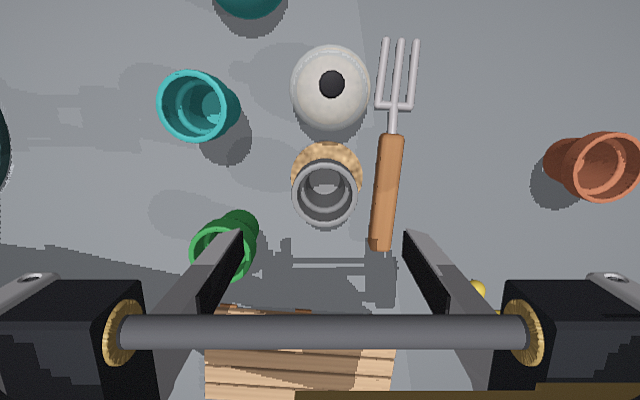

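```bash
python3 -c "
from h import *
s=snap('wrist'); hsv=cv2.cvtColor(s['pixels'],cv2.COLOR_RGB2HSV); W=cloud(s); z=W[...,2]
v,u=np.mgrid[0:400,0:640]
m=(z>.078)&(z<.1)&(u>280)&(u<370)&(v>150)&(v<235)
c,r=cv2.minEnclosingCircle(W[m][:,:2].astype(np.float32));print(c,r,W[m][:,2].max())
m=(z>.095)&(u>280)&(u<370)&(v>40)&(v<135)
print('knob',W[m].mean(0),m.sum())
m=(hsv[...,2]<70)&(u>310)&(u<350)&(v>60)&(v<105)
vv,uu=np.nonzero(m);print(onz(s,uu.mean(),vv.mean(),.105))
"
```

```text
(0.4717243015766144, -0.05537624657154083) 0.032037727534770966 0.09008516620735321
knob [0.47714515 0.04292119 0.10494752] 579
[0.47731879 0.04250731 0.105     ]
```

>>> drive_tool --commands '[[[0.06,0.0098,0.005,0.0003],[0.1,0,0,0],[0.1,0,0,0],[0.1,0,0,0],[0.1,0,0,0],[0.08,0,0,0],[0.058,0,0,0],[0,0,0,0],[0,0,0,0]]]'

```text
time: 4.3
tool_pos: [0.4723, -0.0562, 0.0564]
ee_rot: [0.81, 1.571, -0.761]
wrist_force: [-0.7, -0.1, 0.1]
width: 0.0936
```

>>> drive_tool --commands '[[[0,0,0,0],[0,0,0,0],[0,0,0,0],[0,0,0,0],[0,0,0,0],[0,0,0,0],[0,0,0,0],[0,0,0,0]]]' --grip 0

```text
time: 5.1
tool_pos: [0.4724, -0.0556, 0.0564]
ee_rot: [0.031, 1.57, -1.539]
wrist_force: [-2.0, -0.1, 4.6]
width: 0.0628
```

```bash
python3 -c "
from h import *
go([0.472,-0.056,0.16],0)"
```

```text
t 5.1 tcp [ 0.4724 -0.0556  0.0564] xaxis [ 0.e+00 -4.e-04 -1.e+00] yhead 0.06 zhead -89.94 w 0.0628 q [-0.236  0.002  1.761 -0.     1.378 -0.237] F [-2.  -0.1  4.6]
total frac x,y,z: [-0.4145 -0.0015  0.0019]  mm [-103.6   -0.4    0.5]
turn deg 0.06 frac 0.0002
```

>>> drive_tool --commands '[[[-0.02,0,0,0],[-0.04,0,0,0],[-0.06,0,0,0],[-0.08,0,0,0],[-0.08,0,0,0],[-0.06,0,0,0],[-0.04,0,0.03,0],[-0.02,0.004,0.06,0],[0,0.01,0.1,0],[0,0.015,0.12,0],[0,0.015,0.12,0],[0,0.015,0.12,0],[0,0.015,0.12,0],[0,0.015,0.12,0],[0,0.012,0.1,0],[0,0.004,0.08,0],[0,0,0.042,0],[0,0,0.02,0],[0,0,0,0],[0,0,0,0]]]'

```text
time: 7.1
tool_pos: [0.499, -0.3126, 0.1561]
ee_rot: [3.089, 1.57, 1.52]
wrist_force: [1.2, -0.5, -3.3]
width: 0.0625
```

```bash
python3 -c "
from h import *
go([0.498,-0.314,0.068],0)
snap('top','t2.png');snap('scene','s2.png')"
```

```text
t 7.1 tcp [ 0.499  -0.3126  0.1561] xaxis [ 0.e+00  6.e-04 -1.e+00] yhead 0.10 zhead -89.90 w 0.0625 q [-0.656  0.188  1.356  0.     1.598 -0.658] F [ 1.2 -0.5 -3.3]
total frac x,y,z: [ 0.3523 -0.0038  0.006 ]  mm [88.1 -1.   1.5]
turn deg 0.1 frac 0.0003
```

View pics/s2.png

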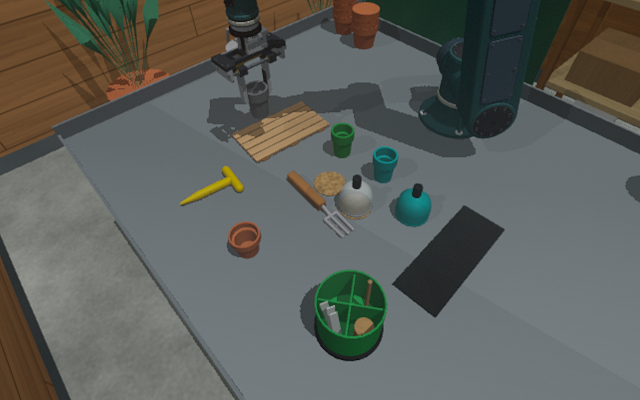

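View pics/t2.png

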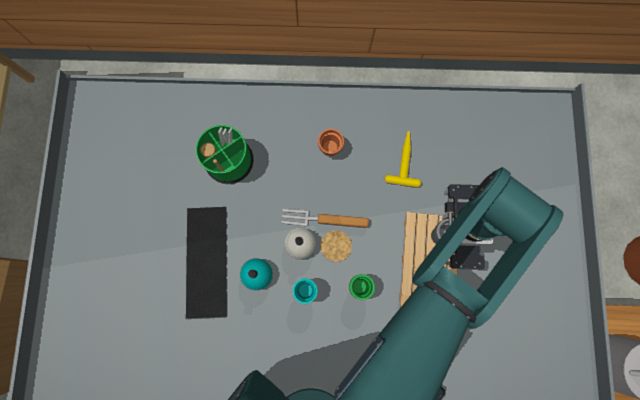

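>>> drive_tool --commands '[[[0.03,0,0,0],[0.06,0,0,0],[0.06,0,0,0],[0.06,0,0,0],[0.06,0,0,0],[0.04,0,0,0],[0.02,0,0,0],[0.012,0,0,0],[0,0,0,0],[0.004,0,0,0],[0.004,0,0,0],[0,0,0,0]]]'

```text
time: 8.4
tool_pos: [0.4991, -0.3136, 0.0689]
ee_rot: [0.836, 1.57, -0.734]
wrist_force: [0.3, -0.2, -2.5]
width: 0.0627
```

```bash
cat > disc.py <<'E'
from h import *
def disc(s,b,zz=0.003,show=None):
    hsv=cv2.cvtColor(s['pixels'],cv2.COLOR_RGB2HSV); v,u=np.mgrid[0:400,0:640]
    H,S,V=[hsv[...,i] for i in range(3)]
    m=((H<28)&(S>50)&(u>=b[0])&(u<=b[1])&(v>=b[2])&(v<=b[3])).astype(np.uint8)
    m=cv2.morphologyEx(m,cv2.MORPH_CLOSE,np.ones((3,3)))
    c,_=cv2.findContours(m,cv2.RETR_EXTERNAL,cv2.CHAIN_APPROX_NONE)
    c=max(c,key=cv2.contourArea); h=cv2.convexHull(c)[:,0]
    P=np.array([onz(s,x,y,zz)[:2] for x,y in c[:,0]],np.float32)
    e=cv2.fitEllipse(P); print('ellipse',np.round(e[0],4),np.round(e[1],4))
    ci=cv2.minEnclosingCircle(P); print('circle',np.round(ci[0],4),round(ci[1],4))
    A=np.array([onz(s,x,y,zz)[:2] for y,x in np.argwhere(m)]); print('centroid',A.mean(0).round(4),len(A))
E
python3 -c "
from disc import *
s=snap('top')
disc(s,(317,357,228,266))
s=snap('scene')
disc(s,(312,347,168,197))
go([0.498,-0.314,0.068],0)
"
```

```text
ellipse [ 0.474  -0.0554] [0.0834 0.0851]
circle [ 0.4747 -0.0552] 0.0436
centroid [ 0.4738 -0.0555] 784
ellipse [ 0.4824 -0.0546] [0.0771 0.1021]
circle [ 0.4875 -0.0532] 0.0551
centroid [ 0.483  -0.0539] 672
t 8.5 tcp [ 0.499  -0.3135  0.0688] xaxis [ 5.e-04 -4.e-04 -1.e+00] yhead 0.05 zhead -89.95 w 0.0624 q [-0.657  0.237  1.474 -0.     1.43  -0.658] F [ 0.5 -0.2 -3. ]
total frac x,y,z: [ 0.0033 -0.0041  0.0018]  mm [ 0.8 -1.   0.5]
turn deg 0.05 frac 0.0001
```

>>> drive_tool --commands '[[[0.003,0,0,0],[0.002,0,0,0],[0.002,0,0,0],[0,0,0,0],[0,0,0,0]]]'

```text
time: 9.0
tool_pos: [0.499, -0.3137, 0.0675]
ee_rot: [0.561, 1.57, -1.009]
wrist_force: [-1.5, -0.5, 1.2]
width: 0.063
```

>>> drive_tool --commands '[[[0,0,0,0],[0,0,0,0],[0,0,0,0],[0,0,0,0],[-0.02,0,0,0],[-0.06,0,0,0],[-0.1,0,0,0],[-0.12,0,0,0],[-0.12,0,0,0],[-0.1,0,0,0],[-0.05,0,0,0],[0,0,0,0]]]' --grip 1

```text
time: 10.2
tool_pos: [0.4999, -0.3142, 0.2127]
ee_rot: [0.911, 1.565, -0.659]
wrist_force: [0.2, 0.3, 0.6]
width: 0.0941
```

```bash
python3 -c "
from disc import *
go([0.4771,0.0424,0.2],0)
snap('scene','s3.png')
"
```

```text
t 10.2 tcp [ 0.4999 -0.3142  0.2127] xaxis [ 0.0048 -0.0037 -1.    ] yhead 0.05 zhead -89.95 w 0.0941 q [-0.657  0.172  1.262 -0.     1.701 -0.658] F [0.2 0.3 0.6]
total frac x,y,z: [ 0.045  -0.0902 -1.4267]  mm [  11.2  -22.6 -356.7]
turn deg 0.05 frac 0.0001
```

View pics/s3.png

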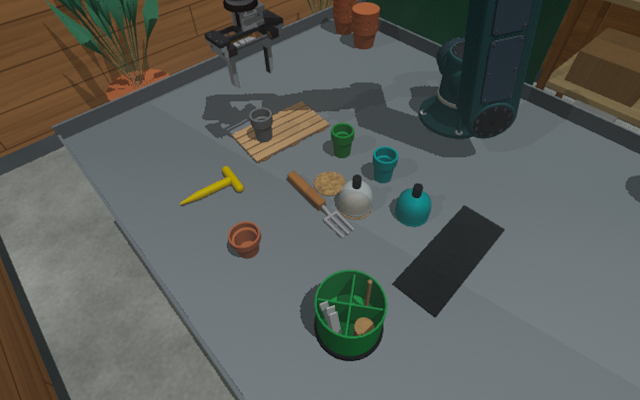

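The pot stands upright on the board at scene pixel (261,124). Next is the dome.

>>> drive_tool --commands '[[[0,-0.003,-0.05,0],[0,-0.006,-0.1,0],[0,-0.008,-0.12,0],[0,-0.008,-0.12,0],[0,-0.008,-0.12,0],[0,-0.008,-0.12,0],[0,-0.008,-0.12,0],[0,-0.008,-0.12,0],[0,-0.008,-0.12,0],[0,-0.008,-0.12,0],[0,-0.008,-0.12,0],[0,-0.006,-0.1,0],[0,-0.003,-0.06,0],[0,0,-0.037,0],[0,0,0,0],[0,0,0,0],[0,0,0,0]]]' --grip 0.6

```text
time: 11.95
tool_pos: [0.476, 0.0426, 0.2088]
ee_rot: [-1.088, 1.57, -2.659]
wrist_force: [1.1, 0.4, 0.3]
width: 0.0563
```

```bash
python3 -c "
from h import *
s=snap('wrist','w3.png'); hsv=cv2.cvtColor(s['pixels'],cv2.COLOR_RGB2HSV); W=cloud(s)
go([0.4771,0.0424,0.073],0)
"
```

```text
t 12.0 tcp [0.476  0.0426 0.2089] xaxis [-5.e-04 -3.e-04 -1.e+00] yhead -0.02 zhead -90.02 w 0.0561 q [-0.029 -0.075  1.527 -0.     1.69  -0.029] F [ 0.3  1.  -0.2]
total frac x,y,z: [5.438e-01 4.500e-03 5.000e-04]  mm [1.359e+02 1.100e+00 1.000e-01]
turn deg -0.02 frac -0.0001
```

View pics/w3.png

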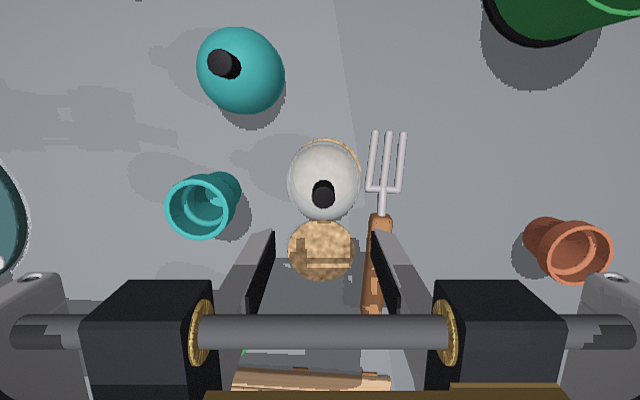

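>>> drive_tool --commands '[[[0.05,0.0045,0,0],[0.1,0,0,0],[0.1,0,0,0],[0.1,0,0,0],[0.1,0,0,0],[0.05,0,0,0],[0.024,0,0,0],[0,0,0,0],[0,0,0,0]]]'

```text
time: 12.9
tool_pos: [0.4781, 0.0432, 0.0793]
ee_rot: [1.513, 1.569, -0.057]
wrist_force: [-0.0, 0.1, -0.3]
width: 0.0561
```

>>> drive_tool --commands '[[[0,0,0,0],[0,0,0,0],[0,0,0,0],[0,0,0,0],[0,0,0,0],[0,0,0,0],[0,0,0,0],[0,0,0,0]]]' --grip 0

```text
time: 13.7
tool_pos: [0.4771, 0.0433, 0.0782]
ee_rot: [-1.282, 1.571, -2.852]
wrist_force: [-0.2, -0.1, 1.5]
width: 0.0214
```

```bash
python3 -c "
from h import *
go([0.378,-0.304,0.2],0)
"
```

```text
t 13.7 tcp [0.4771 0.0433 0.0782] xaxis [-2.e-04 -1.e-04 -1.e+00] yhead 0.05 zhead -89.95 w 0.0214 q [-0.028 -0.009  1.726 -0.     1.424 -0.029] F [-0.2 -0.1  1.5]
total frac x,y,z: [-0.4869 -0.3978  1.3888]  mm [-121.7  -99.5  347.2]
turn deg 0.05 frac 0.0002
```

>>> drive_tool --commands '[[[-0.02,0,0,0],[-0.04,0,0,0],[-0.08,0,0,0],[-0.1,0,0,0],[-0.1,0,0,0],[-0.08,0,0,0],[-0.05,0,0.02,0],[-0.03,0,0.05,0],[0,-0.02,0.09,0],[0,-0.03,0.12,0],[0,-0.04,0.13,0],[0,-0.05,0.13,0],[0,-0.05,0.13,0],[0,-0.05,0.13,0],[0,-0.05,0.13,0],[0,-0.04,0.13,0],[0,-0.03,0.12,0],[0,-0.02,0.1,0],[0,-0.018,0.07,0],[0,0,0.039,0]]]'

```text
time: 15.7
tool_pos: [0.3765, -0.3058, 0.2023]
ee_rot: [-2.016, 1.569, 2.694]
wrist_force: [0.2, 0.7, -0.7]
width: 0.0218
```

```bash
python3 -c "
from disc import *
go([0.378,-0.304,0.0895],0)
snap('scene','s4.png')
s=snap('top','t4.png')
disc(s,(317,357,228,266))
disc(s,(280,320,228,266))
"
```

```text
t 15.7 tcp [ 0.3765 -0.3058  0.2023] xaxis [-1.9e-03  9.0e-04 -1.0e+00] yhead -0.12 zhead -90.12 w 0.0218 q [-7.990e-01 -5.600e-02  1.522e+00 -1.000e-03  1.677e+00 -7.970e-01] F [ 0.2  0.7 -0.7]
total frac x,y,z: [ 0.451   0.007  -0.0068]  mm [112.8   1.8  -1.7]
turn deg -0.12 frac -0.0003
ellipse [ 0.474  -0.0556] [0.0835 0.0847]
circle [ 0.4743 -0.0556] 0.0433
centroid [ 0.4738 -0.0556] 781
ellipse [0.4789 0.0443] [0.0835 0.0847]
circle [0.4791 0.0442] 0.0433
centroid [0.4787 0.044 ] 781
```

View pics/s4.png

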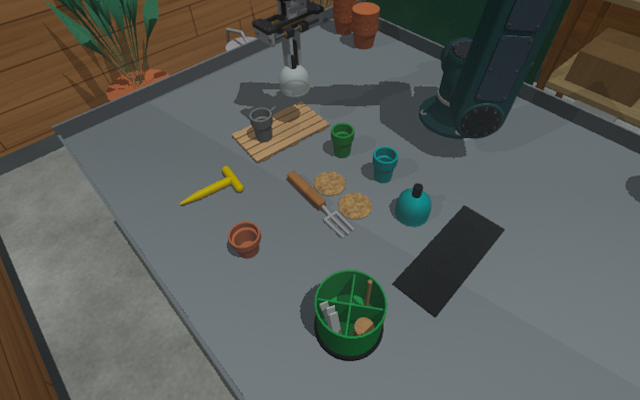

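View pics/t4.png

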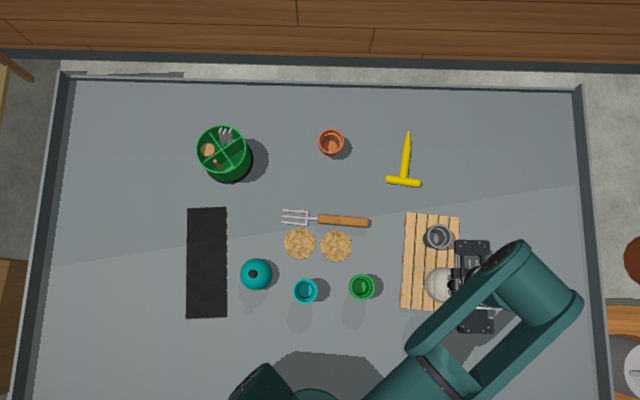

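>>> drive_tool --commands '[[[0.03,0.007,-0.0068,0],[0.08,0,0,0],[0.1,0,0,0],[0.1,0,0,0],[0.06,0,0,0],[0.04,0,0,0],[0.02,0,0,0],[0.01,0,0,0],[0,0,0,0],[0,0,0,0]]]'

```text
time: 16.8
tool_pos: [0.3803, -0.3027, 0.0942]
ee_rot: [0.791, 1.569, -0.778]
wrist_force: [0.9, -1.0, -1.1]
width: 0.0215
```

>>> drive_tool --commands '[[[0.004,0,0,0],[0.003,0,0,0],[0.003,0,0,0],[0,0,0,0],[0,0,0,0]]]'

```text
time: 17.3
tool_pos: [0.3797, -0.3024, 0.0907]
ee_rot: [-0.025, 1.571, -1.595]
wrist_force: [0.3, -0.1, -1.1]
width: 0.0212
```

>>> drive_tool --commands '[[[0.003,0,0,0],[0.003,0,0,0],[0.002,0,0,0],[0,0,0,0],[0,0,0,0]]]'

```text
time: 17.8
tool_pos: [0.3798, -0.3025, 0.0892]
ee_rot: [0.181, 1.57, -1.389]
wrist_force: [-1.5, 1.4, 3.4]
width: 0.0214
```

>>> drive_tool --commands '[[[0,0,0,0],[0,0,0,0],[0,0,0,0],[0,0,0,0],[-0.02,0,0,0],[-0.06,0,0,0],[-0.1,0,0,0],[-0.12,0,0,0],[-0.1,0,0,0],[-0.06,0,0,0],[-0.02,0,0,0]]]' --grip 0.6

```text
time: 18.9
tool_pos: [0.3804, -0.303, 0.2109]
ee_rot: [0.768, 1.567, -0.801]
wrist_force: [0.7, 0.2, -0.7]
width: 0.0563
```

>>> drive_tool --commands '[[[0,0.02,-0.03,0],[0,0.04,-0.07,0],[0,0.06,-0.102,0],[0,0.06,-0.102,0],[0,0.06,-0.102,0.002],[0,0.06,-0.102,0.002],[0,0.06,-0.102,0.002],[0,0.06,-0.102,0.002],[0,0.06,-0.102,0.002],[0,0.06,-0.102,0],[0,0.06,-0.102,0],[0,0.05,-0.08,0],[0,0.01,-0.02,0],[0,0,0,0],[0,0,0,0],[0,0,0,0]]]'

```text
time: 20.5
tool_pos: [0.5518, -0.0285, 0.2085]
ee_rot: [-0.89, 1.57, -2.525]
wrist_force: [0.1, -0.2, -0.3]
width: 0.0563
```

```bash
python3 -c "
from disc import *
snap('scene','s5.png')
s=snap('top','t5.png')
w=snap('wrist','w5.png')
go([0.5448,-0.0229,0.1],-3.8)
"
```

```text
t 20.65 tcp [ 0.5521 -0.0284  0.2089] xaxis [ 3.e-04 -3.e-04 -1.e+00] yhead -3.63 zhead -93.63 w 0.0563 q [-0.154  0.093  1.358 -0.     1.691 -0.091] F [-0.3 -0.5 -0.8]
total frac x,y,z: [ 0.4358 -0.0306 -0.0203]  mm [108.9  -7.6  -5.1]
turn deg 0.17 frac 0.0005
```

View pics/s5.png

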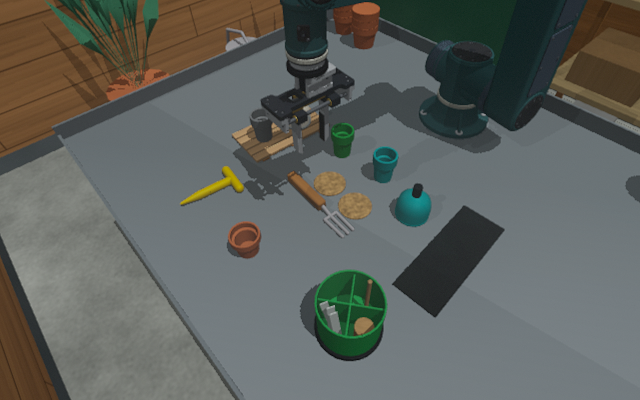

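View pics/w5.png

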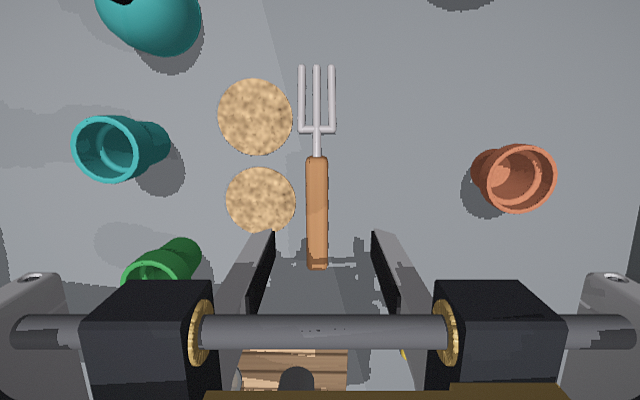

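```bash
cat > fork.py <<'E'
from disc import *
def fork(s,hb,pb,zb=0.0):
    hsv=cv2.cvtColor(s['pixels'],cv2.COLOR_RGB2HSV); v,u=np.mgrid[0:400,0:640]
    H,S,V=[hsv[...,i] for i in range(3)]
    out=[]
    for nm,m,b,z in [('h',(H<20)&(S>110),hb,zb+.028),('p',(S<30)&(V>150),pb,zb+.009)]:
        m=m&(u>=b[0])&(u<=b[1])&(v>=b[2])&(v<=b[3])
        n,l,st,c=cv2.connectedComponentsWithStats(m.astype(np.uint8)); i=1+np.argmax(st[1:,4])
        P=np.array([onz(s,x,y,z)[:2] for y,x in np.argwhere(l==i)],np.float32)
        r=cv2.minAreaRect(P); print(nm,st[i],np.round(r[0],4),np.round(r[1],4),round(r[2],2)); out.append(np.array(r[0])); 
    d=out[1]-out[0]; print('yaw',np.degrees(np.arctan2(d[1],d[0])),'origin',(out[0]+0.05*d/np.linalg.norm(d)).round(4),np.linalg.norm(d))
E
python3 -c "
from fork import *
w=snap('wrist')
fork(w,(295,335,150,275),(290,345,55,160))
W=cloud(w)
for p in [(255,115),(260,198),(317,210),(317,100)]: print(p,W[p[1],p[0]].round(4),onz(w,*p,.003).round(4))
disc(w,(215,293,75,157));disc(w,(222,298,164,235))
t=snap('top');disc(t,(317,357,228,266)); disc(t,(280,320,228,266))
"
```

```text
h [ 306  156   22  114 2400] [ 0.5431 -0.0689] [0.1378 0.0249] 86.5
p [ 290   55   56  106 5237] [0.5521 0.0491] [0.1136 0.0643] 86.29
yaw 85.61991183989574 origin [ 0.5469 -0.0191] 0.11839525201812605
(255, 115) [0.4805 0.0478 0.0036] [0.4804 0.0478 0.003 ]
(260, 198) [ 0.4748 -0.0505  0.003 ] [ 0.4748 -0.0505  0.003 ]
(317, 210) [ 0.5444 -0.0624  0.029 ] [ 0.5434 -0.0704  0.003 ]
(317, 100) [0.5525 0.0594 0.0101] [0.5524 0.0596 0.003 ]
ellipse [0.4797 0.045 ] [0.0848 0.0849]
circle [0.4796 0.0448] 0.0433
centroid [0.4797 0.046 ] 4535
ellipse [ 0.4747 -0.0538] [0.0827 0.0855]
circle [ 0.4749 -0.0548] 0.0432
centroid [ 0.4748 -0.053 ] 3647
ellipse [ 0.47   -0.0538] [0.0748 0.0831]
circle [ 0.4741 -0.0558] 0.0438
centroid [ 0.4693 -0.0536] 652
ellipse [0.4788 0.0315] [0.0556 0.0825]
circle [0.4804 0.0358] 0.0419
centroid [0.4788 0.0309] 492
```

```bash
python3 -c "
from h import *
go([0.5455,-0.0209,0.005],-3.7)
"
```

```text
t 20.75 tcp [ 0.5522 -0.0282  0.2089] xaxis [ 4.e-04 -2.e-04 -1.e+00] yhead -3.60 zhead -93.60 w 0.0569 q [-0.153  0.093  1.358 -0.     1.69  -0.091] F [-0.1 -0.3  0.4]
total frac x,y,z: [ 0.8157 -0.0289 -0.0275]  mm [203.9  -7.2  -6.9]
turn deg 0.1 frac 0.0003
```

>>> drive_tool --commands '[[[0.02,-0.015,-0.015,0],[0.06,-0.0139,-0.0125,0],[0.1,0,0,0],[0.12,0,0,0],[0.12,0,0,0],[0.12,0,0,0],[0.1,0,0,0],[0.08,0,0,0],[0.04,0,0,0],[0,0,0,0],[0,0,0,0]]]'

```text
time: 21.85
tool_pos: [0.5461, -0.0203, 0.0195]
ee_rot: [1.495, 1.57, -0.137]
wrist_force: [-0.9, -0.1, -0.2]
width: 0.0565
```

```bash
python3 -c "
from h import *
go([0.5455,-0.0209,0.005],-3.7)
snap('wrist','w6.png')
"
```

```text
t 21.85 tcp [ 0.5461 -0.0203  0.0195] xaxis [ 1.2e-03 -2.0e-04 -1.0e+00] yhead -3.55 zhead -93.55 w 0.0565 q [-0.141  0.19   1.635  0.     1.315 -0.079] F [-0.9 -0.1 -0.2]
total frac x,y,z: [ 0.0581 -0.0023  0.0026]  mm [14.5 -0.6  0.6]
turn deg 0.15 frac 0.0004
```

View pics/w6.png

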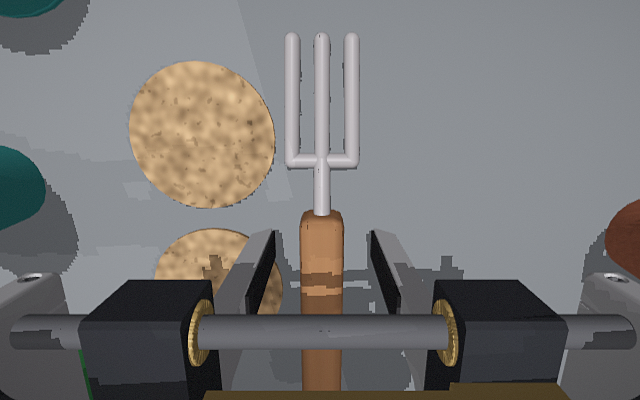

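```bash
python3 -c "
from h import *
w=snap('wrist')
print(onz(w,322,35,.007),onz(w,322,212,.026), cloud(w)[220,322],cloud(w)[40,322])
"
```

```text
[0.55440373 0.0954158  0.007     ] [0.54840241 0.00169232 0.026     ] [ 0.5480663  -0.00362566  0.02420403] [0.55423604 0.0928034  0.00780108]
```

>>> drive_tool --commands '[[[0.03,0,0,0],[0.018,0,0,0],[0.008,0,0,0],[0,0,0,0],[0,0,0,0]]]'

```text
time: 22.45
tool_pos: [0.5456, -0.0203, 0.0046]
ee_rot: [-0.99, 1.571, -2.623]
wrist_force: [1.3, 0.4, -0.1]
width: 0.0563
```

>>> drive_tool --commands '[[[0,0,0,0],[0,0,0,0],[0,0,0,0],[0,0,0,0],[0,0,0,0],[0,0,0,0]]]' --grip 0

```text
time: 23.05
tool_pos: [0.5456, -0.0203, 0.0048]
ee_rot: [-0.267, 1.571, -1.9]
wrist_force: [-0.0, 0.0, 0.3]
width: 0.0258
```

>>> drive_tool --commands '[[[-0.02,0,0,0],[-0.04,0,0,0],[-0.06,0,0,0],[-0.08,0,0,0],[-0.1,0,0,0],[-0.1,0,0,0],[-0.1,0,0,0],[-0.1,0,0,0],[-0.06,0,0,0],[-0.04,0,0,0],[-0.02,0,0,0],[0,0,0,0],[0,0,0,0]]]'

```text
time: 24.35
tool_pos: [0.545, -0.0203, 0.1834]
ee_rot: [-1.596, 1.568, 3.055]
wrist_force: [0.0, 0.6, -1.9]
width: 0.026
```

```bash
python3 -c "
from h import *
go([0.4227,0.2966,0.18])
snap('wrist','w7.png');snap('scene','s7.png')
"
```

```text
t 24.35 tcp [ 0.545  -0.0203  0.1834] xaxis [-2.3e-03  2.0e-04 -1.0e+00] yhead -3.55 zhead -93.55 w 0.026 q [-0.141  0.084  1.418 -0.     1.642 -0.079] F [ 0.   0.6 -1.9]
total frac x,y,z: [ 0.0151 -0.5666 -1.2347]  mm [   3.8 -141.6 -308.7]
```

View pics/w7.png

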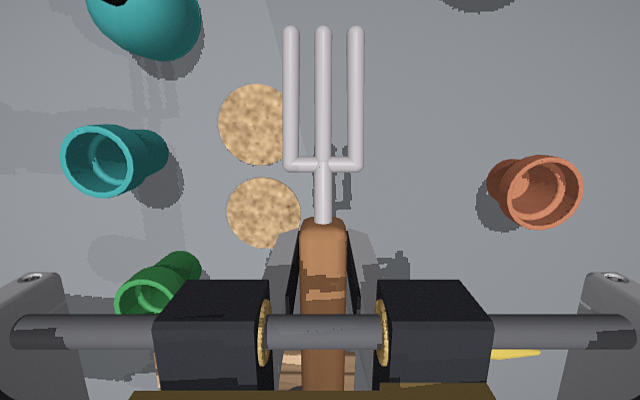

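View pics/s7.png

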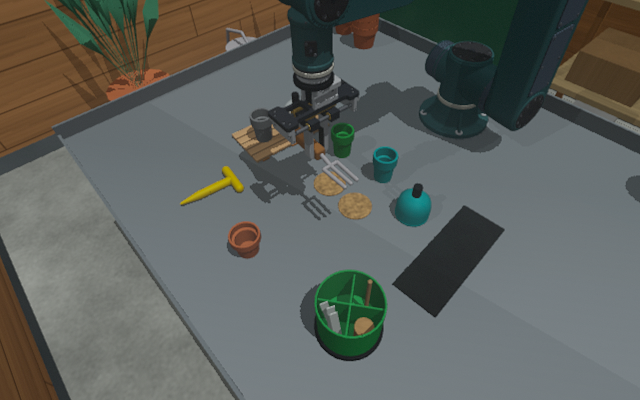

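>>> drive_tool --commands '[[[0,-0.01,-0.03,0],[0,-0.03,-0.06,0],[0,-0.05,-0.1,0],[0,-0.05,-0.11,0],[0,-0.05,-0.11,0],[0,-0.05,-0.11,0],[0,-0.05,-0.11,0],[0,-0.05,-0.11,0],[0,-0.05,-0.11,0],[0,-0.05,-0.11,0],[0,-0.05,-0.11,0],[0,-0.05,-0.08,0],[0,-0.0266,-0.0547,0],[0,0,-0.03,0],[0,0,0,0],[0,0,0,0]]]'

```text
time: 26.05
tool_pos: [0.4236, 0.296, 0.1846]
ee_rot: [0.113, 1.57, -1.521]
wrist_force: [0.5, 0.3, -3.3]
width: 0.0254
```

>>> drive_tool --commands '[[[0,0,0,-0.008],[0,0,0,-0.0156],[0,0,0,-0.0208],[0,0,0,-0.0208],[0,0,0,-0.0208],[0,0,0,-0.0208],[0,0,0,-0.0208],[0,0,0,-0.0208],[0,0,0,-0.0208],[0,0,0,-0.0208],[0,0,0,-0.0208],[0,0,0,-0.0208],[0,0,0,-0.0181],[0,0,0,-0.0128],[0,0,0,-0.008],[0,0,0,0],[0,0,0,0]]]'

```text
time: 27.75
tool_pos: [0.4237, 0.2958, 0.1847]
ee_rot: [-1.498, 1.57, -1.433]
wrist_force: [0.1, 0.4, -2.9]
width: 0.0258
```

```bash
python3 -c "
from h import *
go([0.4227,0.2966,0.03],93.8)
snap('wrist','w8.png');snap('top','t8.png')
"
```

```text
t 27.75 tcp [0.4237 0.2958 0.1847] xaxis [ 0.e+00 -3.e-04 -1.e+00] yhead 93.68 zhead 3.68 w 0.0258 q [ 0.5    0.018  1.484 -0.     1.639 -1.135] F [ 0.1  0.4 -2.9]
total frac x,y,z: [ 0.6187  0.0036 -0.004 ]  mm [154.7   0.9  -1. ]
turn deg -0.12 frac -0.0003
```

View pics/w8.png

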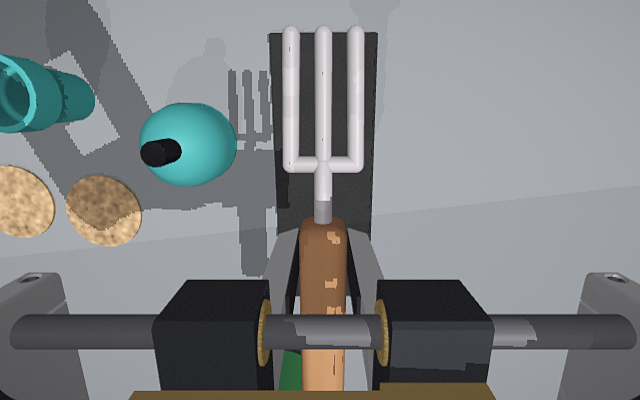

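View pics/t8.png

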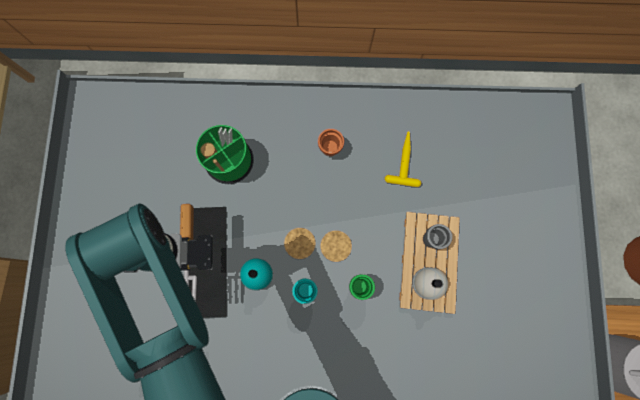

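```bash
python3 -c "
from h import *
w=snap('wrist'); W=cloud(w)
T=np.array(robot.get_obs()['tool_pos'])
h=np.radians(93.68+90); d=np.array([np.cos(h),np.sin(h)]); n=np.array([-d[1],d[0]])
for nm,u,v,z in [('tip',322,26,T[2]-.0048+.006),('front',322,219,T[2]-.0048+.026),('matNearL',270,33,.005),('matNearR',377,33,.005),('matL',277,205,.005),('matR',374,205,.005)]:
    p=onz(w,u,v,z); q=p[:2]-T[:2]; print(nm,p.round(4),'along',(q@d).round(4),'lat',(q@n).round(4))
print(W[30,322],W[100,322],W[225,322])
t=snap('top'); hsv=cv2.cvtColor(t['pixels'],cv2.COLOR_RGB2HSV)
Wt=cloud(t)
for p in [(187,205),(187,238)]: print(Wt[p[1],p[0]])
"
python3 -c "
import cv2
i=cv2.imread('pics/t8.png')[190:330,150:270]; cv2.imwrite('pics/t8c.png',cv2.resize(i,None,fx=4,fy=4,interpolation=2))"
```

```text
tip [0.3086 0.2893 0.1859] along 0.1151 lat -0.0004
front [0.4024 0.2953 0.2059] along 0.0211 lat -0.0004
matNearL [0.278  0.2348 0.005 ] along 0.1491 lat 0.0519
matNearR [0.2711 0.342  0.005 ] along 0.1491 lat -0.0554
matL [0.4575 0.2467 0.005 ] along -0.0308 lat 0.0516
matR [0.4504 0.3579 0.005 ] along -0.0309 lat -0.0598
[0.31086174 0.28943228 0.18807624] [0.34369727 0.29152165 0.18853108] [0.40746227 0.29559379 0.20083846]
[0.54142087 0.29837641 0.2099267 ]
[0.45709656 0.2634373  0.30504148]
```

View pics/t8c.png

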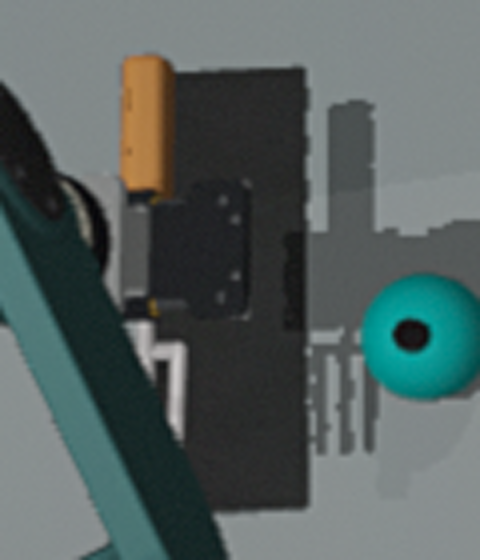

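```bash
python3 -c "
from h import *
t=snap('top')
print(onz(t,186.5,204,.203), onz(t,186.5,204.5,.205)); go([0.4212,0.2978,0.01],93.8)
"
```

```text
[0.54489715 0.30186264 0.203     ] [0.54338477 0.30114695 0.205     ]
t 28.0 tcp [0.4234 0.2964 0.1847] xaxis [ 0.e+00 -1.e-04 -1.e+00] yhead 93.80 zhead 3.80 w 0.0257 q [ 0.501  0.018  1.484 -0.     1.639 -1.136] F [ 0.5 -0.2 -2.3]
total frac x,y,z: [ 0.6988  0.0061 -0.0084]  mm [174.7   1.5  -2.1]
turn deg -0.0 frac -0.0
```

>>> drive_tool --commands '[[[0.03,0.0061,-0.006,0],[0.06,0,0,0],[0.1,0,0,0],[0.1,0,0,0],[0.1,0,0,0],[0.1,0,0,0],[0.08,0,0,0],[0.06,0,0,0],[0.03,0,0,0],[0.02,0,0,0],[0,0,0,0],[0,0,0,0],[0,0,0,0]]]'

```text
time: 29.3
tool_pos: [0.4224, 0.2984, 0.0157]
ee_rot: [0.399, 1.569, 0.466]
wrist_force: [-0.4, 0.0, -2.2]
width: 0.0259
```

>>> drive_tool --commands '[[[0.004,0,0,0],[0.003,0,0,0],[0.003,0,0,0],[0,0,0,0],[0,0,0,0]]]'

```text
time: 29.8
tool_pos: [0.4217, 0.2979, 0.0121]
ee_rot: [-2.165, 1.571, -2.098]
wrist_force: [-0.8, 0.1, -2.4]
width: 0.0255
```

>>> drive_tool --commands '[[[0.004,0,0,0],[0.003,0,0,0],[0.002,0,0,0],[0,0,0,0],[0,0,0,0]]]'

```text
time: 30.3
tool_pos: [0.4217, 0.2979, 0.0099]
ee_rot: [-1.818, 1.571, -1.751]
wrist_force: [-0.1, 0.1, -2.2]
width: 0.0257
```

>>> drive_tool --commands '[[[0.002,0,0,0],[0.002,0,0,0],[0,0,0,0],[0,0,0,0]]]'

```text
time: 30.7
tool_pos: [0.4218, 0.298, 0.0098]
ee_rot: [-0.043, 1.57, 0.024]
wrist_force: [-3.3, -2.4, 6.0]
width: 0.0258
```

>>> drive_tool --commands '[[[0,0,0,0],[0,0,0,0],[0,0,0,0],[0,0,0,0],[-0.02,0,0,0],[-0.06,0,0,0],[-0.1,0,0,0],[-0.12,0,0,0],[-0.12,0,0,0],[-0.12,0,0,0],[-0.12,0,0,0],[-0.1,0,0,0],[-0.04,0,0,0],[0,0,0,0]]]' --grip 0.6

```text
time: 32.1
tool_pos: [0.4225, 0.2984, 0.2107]
ee_rot: [0.419, 1.567, 0.486]
wrist_force: [0.2, 0.9, 0.4]
width: 0.056
```

>>> drive_tool --commands '[[[0,0,0,0.01],[0,-0.06,0,0.0208],[0,-0.1,0,0.0208],[0,-0.1,0,0.0208],[0,-0.1,0,0.0208],[0,-0.1,0,0.0208],[0,0,0,0.0208],[0,0,0,0.0208],[0,0,0,0.0208],[0,0,0,0.0208],[0,0,0,0.0208],[0,0,0,0.0208],[0,0,0,0.0208],[0,0,0,0],[0,0,0,0]]]'

```text
time: 33.6
tool_pos: [0.3898, 0.1889, 0.2075]
ee_rot: [-1.225, 1.568, -2.787]
wrist_force: [-0.9, -0.4, -0.2]
width: 0.0565
```

```bash
python3 -c "
from fork import *
snap('scene','s9.png');t=snap('top','t9.png'); go([0.38,-0.3025,0.2],0)
fork(t,(170,245,195,262),(170,245,262,325),.005)
hsv=cv2.cvtColor(t['pixels'],cv2.COLOR_RGB2HSV)
i=t['pixels'][190:330,150:470,::-1]; cv2.imwrite('pics/t9c.png',cv2.resize(i,None,fx=2.5,fy=2.5,interpolation=2))
"
```

```text
t 33.7 tcp [0.39   0.189  0.2081] xaxis [-1.4e-03 -5.0e-04 -1.0e+00] yhead 0.48 zhead -89.52 w 0.0564 q [ 0.32  -0.175  1.618 -0.     1.701  0.312] F [ 0.6 -0.7 -0.2]
total frac x,y,z: [ 0.0336 -0.0567  1.9657]  mm [  8.4 -14.2 491.4]
turn deg 0.48 frac 0.0013
h [199 215  12  20 154] [0.5195 0.3011] [0.0519 0.0298] 4.44
p [197 292  16  12  46] [0.333  0.2962] [0.0224 0.0465] 39.44
yaw -178.4876868764097 origin [0.4695 0.2998] 0.1865551596830544
```

View pics/t9.png

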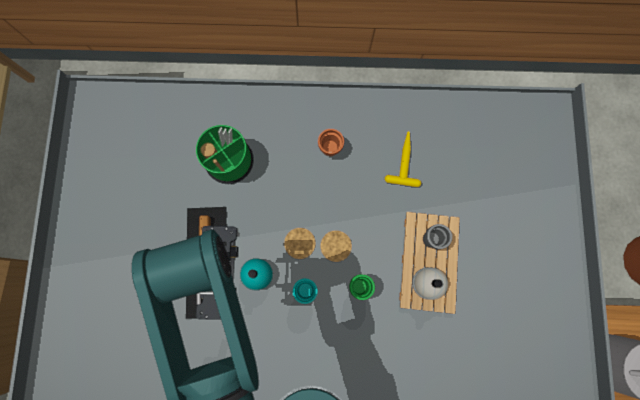

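View pics/t9c.png

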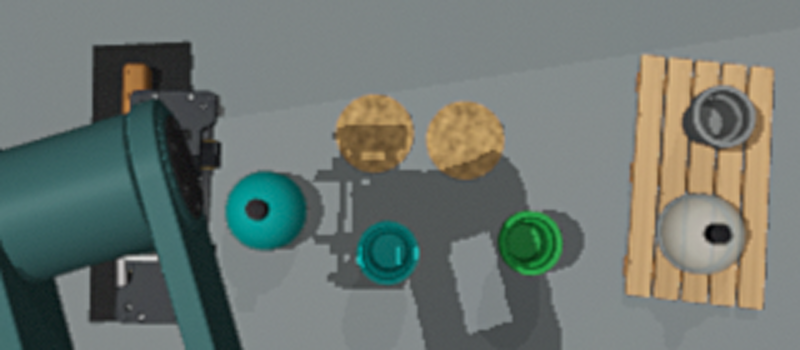

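>>> drive_tool --commands '[[[0,0,0.05,0.0013],[0,-0.003,0.1,0],[0,-0.003,0.12,0],[0,-0.003,0.12,0],[0,-0.003,0.13,0],[0,-0.003,0.13,0],[0,-0.003,0.13,0],[0,-0.003,0.13,0],[0,-0.003,0.13,0],[0,-0.003,0.13,0],[0,-0.003,0.13,0],[0,-0.003,0.13,0],[0,-0.003,0.13,0],[0,-0.003,0.13,0],[0,-0.003,0.12,0],[0,0,0.1,0],[0,0,0.0557,0],[0,0,0,0],[0,0,0,0],[0,0,0,0]]]'

```text
time: 35.7
tool_pos: [0.3793, -0.3013, 0.2092]
ee_rot: [2.049, 1.57, 0.478]
wrist_force: [-0.8, 0.1, -0.4]
width: 0.0562
```

```bash
python3 -c "
from fork import *
s=snap('scene','s10.png');t=snap('top','t10.png');w=snap('wrist','w10.png'); go([0.38,-0.3025,0.0892],0)
fork(t,(170,245,195,262),(170,245,262,325),.005)
disc(t,(317,357,228,266)); disc(t,(280,320,228,266))
i=t['pixels'][190:330,150:470,::-1]; cv2.imwrite('pics/t10c.png',cv2.resize(i,None,fx=2.5,fy=2.5,interpolation=2))
i=s['pixels'][190:330,370:530,::-1]; cv2.imwrite('pics/s10c.png',cv2.resize(i,None,fx=4,fy=4,interpolation=2))
"
```

```text
t 35.85 tcp [ 0.3794 -0.3014  0.2093] xaxis [ 4.e-04 -3.e-04 -1.e+00] yhead -0.01 zhead -90.01 w 0.0564 q [-0.788 -0.06   1.513  0.     1.689 -0.788] F [ 0.3 -0.2  0.8]
total frac x,y,z: [0.4803 0.0021 0.0042]  mm [120.1   0.5   1.1]
turn deg -0.01 frac -0.0
h [198 215  13  48 556] [0.4816 0.2996] [0.1275 0.0321] 4.17
p [197 268  16  38 231] [0.3555 0.2936] [0.0964 0.0402] 4.49
yaw -177.26407215775592 origin [0.4317 0.2972] 0.1262781263618972
ellipse [ 0.474  -0.0557] [0.0835 0.0848]
circle [ 0.4743 -0.0558] 0.0435
centroid [ 0.4738 -0.0557] 782
ellipse [0.4789 0.0443] [0.0835 0.0845]
circle [0.4791 0.0442] 0.0433
centroid [0.4787 0.044 ] 780
```

View pics/t10c.png

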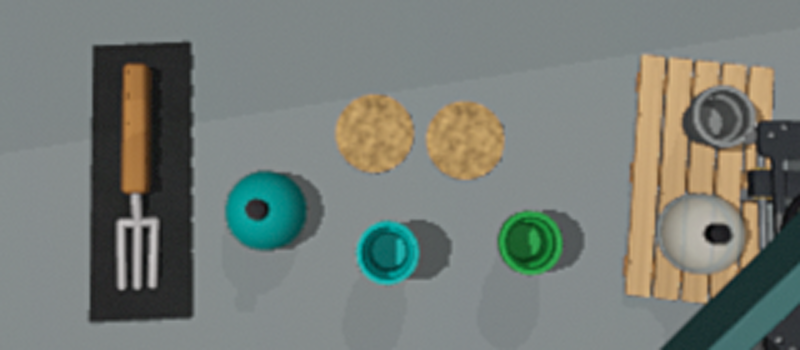

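View pics/s10c.png

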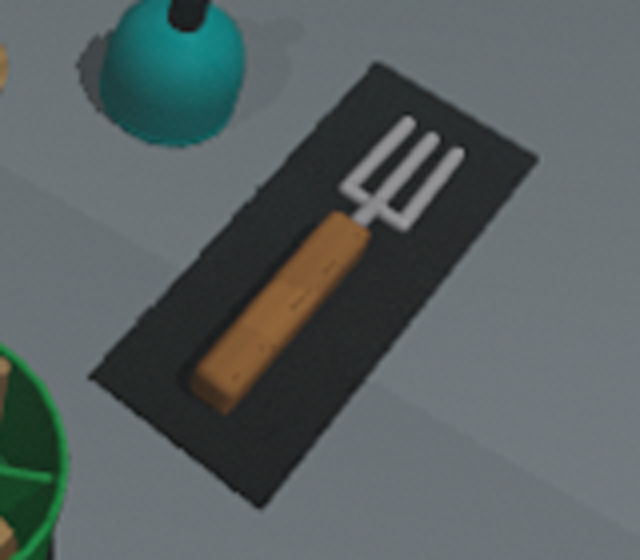

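View pics/w10.png

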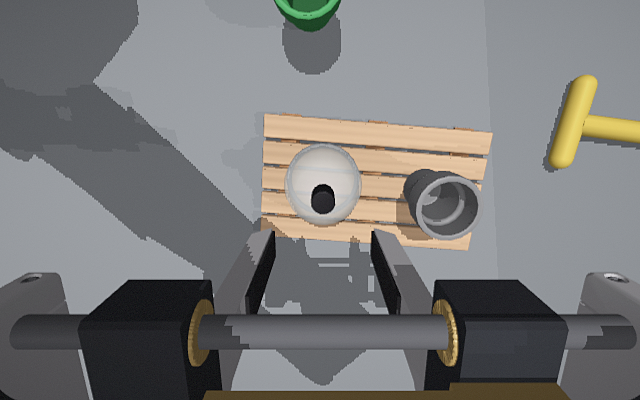

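```bash
python3 -c "
from h import *
t=snap('top'); 
f=lambda x,y:(150+(x+.5)/2.5-.5,190+(y+.5)/2.5-.5)
for nm,x,y,z in [('end',137,63,.030),('front',137,193,.030),('tip',137,290,.011),('tineL',117,260,.010),('tineR',158,260,.010),('mTL',93,45,.005),('mTR',190,42,.005),('mBL',91,321,.005),('mBR',193,317,.005)]:
    print(nm,onz(t,*f(x,y),z).round(4))
hsv=cv2.cvtColor(t['pixels'],cv2.COLOR_RGB2HSV)
v,u=np.mgrid[0:400,0:640]
m=((hsv[...,2]<60)&(u>170)&(u<245)&(v>195)&(v<330)); P=np.array([onz(t,b,a,.005)[:2] for a,b in np.argwhere(m)],np.float32); print(cv2.minAreaRect(P))
s=snap('scene'); g=lambda x,y:(370+(x+.5)/4-.5,190+(y+.5)/4-.5)
for nm,x,y,z in [('midtip',433,136,.010),('tineL',408,120,.01),('tineR',460,152,.01),('endL',192,380,.01),('endR',225,412,.008),('m1',376,62,.005),('m2',538,158,.005),('m3',90,377,.005),('m4',260,510,.005)]:
    print(nm,onz(s,*g(x,y),z).round(4))
"
```

```text
end [0.5455 0.3039 0.03  ]
front [0.4059 0.2934 0.03  ]
tip [0.3046 0.2906 0.011 ]
tineL [0.3351 0.3145 0.01  ]
tineR [0.3363 0.2707 0.01  ]
mTL [0.568  0.3611 0.005 ]
mTR [0.5743 0.2531 0.005 ]
mBL [0.2709 0.3385 0.005 ]
mBR [0.2779 0.2304 0.005 ]
((0.4226570427417755, 0.29653987288475037), (0.29644975066185, 0.10823186486959457), 3.768022298812866)
midtip [0.3085 0.2913 0.01  ]
tineL [0.3093 0.2743 0.01  ]
tineR [0.3069 0.3088 0.01  ]
endL [0.5411 0.2947 0.01  ]
endR [0.5418 0.3178 0.008 ]
m1 [0.2811 0.2337 0.005 ]
m2 [0.2727 0.3417 0.005 ]
m3 [0.5775 0.2553 0.005 ]
m4 [0.5701 0.3627 0.005 ]
```

>>> drive_tool --commands '[[[0.03,0.0021,0.0042,0],[0.08,0,0,0],[0.1,0,0,0],[0.1,0,0,0],[0.1,0,0,0],[0.05,0,0,0],[0.02,0,0,0],[0,0,0,0],[0,0,0,0],[0,0,0,0]]]'

```text
time: 36.95
tool_pos: [0.3805, -0.3041, 0.0905]
ee_rot: [0.766, 1.568, -0.806]
wrist_force: [0.5, 0.1, 0.5]
width: 0.0565
```

```bash
python3 -c "
from h import *
go([0.3798,-0.3025,0.0892],0)"
```

```text
t 36.95 tcp [ 0.3805 -0.3041  0.0905] xaxis [ 0.002  -0.0021 -1.    ] yhead -0.09 zhead -90.09 w 0.0565 q [-0.791 -0.003  1.695 -0.     1.446 -0.789] F [0.5 0.1 0.5]
total frac x,y,z: [ 0.0052 -0.0028 -0.0063]  mm [ 1.3 -0.7 -1.6]
turn deg -0.09 frac -0.0003
```

>>> drive_tool --commands '[[[0,0,-0.005,0],[0,0,0,0],[0,0,0,0]]]'

```text
time: 37.25
tool_pos: [0.3799, -0.3022, 0.0893]
ee_rot: [0.696, 1.57, -0.876]
wrist_force: [-0.0, -0.0, -1.0]
width: 0.0566
```

```bash
python3 -c "
from h import *
go([0.3798,-0.3025,0.0892],0)"
```

```text
t 37.25 tcp [ 0.3799 -0.3022  0.0893] xaxis [ 5.e-04 -6.e-04 -1.e+00] yhead -0.09 zhead -90.09 w 0.0566 q [-0.789 -0.004  1.698 -0.     1.446 -0.787] F [-0. -0. -1.]
total frac x,y,z: [ 0.0005 -0.0003  0.0013]  mm [ 0.1 -0.1  0.3]
turn deg -0.09 frac -0.0002
```

Back at the release pose. I'll grip, lift, and carry the dome back.

>>> drive_tool --commands '[[[0,0,0,0],[0,0,0,0],[0,0,0,0],[0,0,0,0],[0,0,0,0],[0,0,0,0],[0,0,0,0]]]' --grip 0

```text
time: 37.95
tool_pos: [0.3796, -0.302, 0.0889]
ee_rot: [-1.828, 1.571, 2.883]
wrist_force: [-1.0, 0.2, -0.8]
width: 0.0214
```

>>> drive_tool --commands '[[[-0.02,0,0,0],[-0.04,0,0,0],[-0.08,0,0,0],[-0.1,0,0,0],[-0.1,0,0,0],[-0.08,0,0,0],[-0.05,0,-0.02,0],[-0.02,0.01,-0.05,0],[0,0.03,-0.09,0],[0,0.04,-0.13,0],[0,0.05,-0.13,0],[0,0.05,-0.13,0],[0,0.05,-0.13,0],[0,0.05,-0.13,0],[0,0.04,-0.13,0],[0,0.04,-0.13,0],[0,0.04,-0.13,0],[0,0.03,-0.1,0],[0,0.02,-0.06,0],[0,0,-0.03,0]]]'

```text
time: 39.95
tool_pos: [0.492, 0.0475, 0.2103]
ee_rot: [-1.767, 1.568, 2.946]
wrist_force: [0.2, -1.0, -1.0]
width: 0.0215
```

>>> drive_tool --commands '[[[0,0,0,0],[0,0,0,0]]]'

```text
time: 40.15
tool_pos: [0.4922, 0.045, 0.2111]
ee_rot: [-0.992, 1.57, -2.565]
wrist_force: [0.6, -0.8, -0.9]
width: 0.0218
```

```bash
python3 -c "
from h import *
go([0.4797,0.0459,0.0782],0)
snap('wrist','w11.png')"
```

```text
t 40.15 tcp [0.4922 0.045  0.2111] xaxis [-9.e-04 -6.e-04 -1.e+00] yhead -0.09 zhead -90.09 w 0.0218 q [-2.300e-02 -3.800e-02  1.487e+00 -1.000e-03  1.693e+00 -2.200e-02] F [ 0.6 -0.8 -0.9]
total frac x,y,z: [ 0.5317 -0.0497 -0.0038]  mm [132.9 -12.4  -0.9]
turn deg -0.09 frac -0.0003
```

View pics/w11.png

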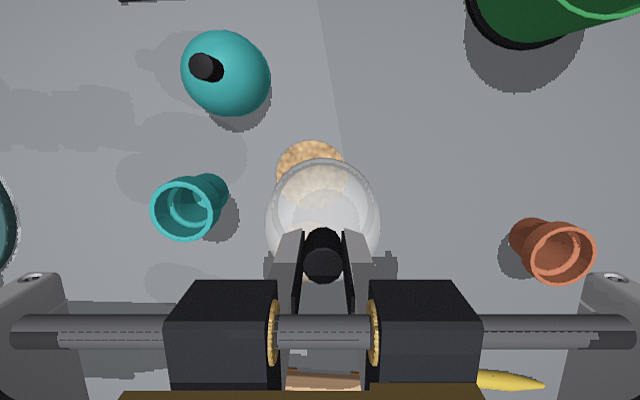

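>>> drive_tool --commands '[[[0,-0.025,-0.0054,0],[0,-0.0247,0,0],[0.04,0,0,0],[0.08,0,0,0],[0.1,0,0,0],[0.1,0,0,0],[0.08,0,0,0],[0.06,0,0,0],[0.04,0,0,0],[0.012,0,0,0],[0,0,0,0],[0,0,0,0],[0,0,0,0]]]'

```text
time: 41.5
tool_pos: [0.4812, 0.0466, 0.0846]
ee_rot: [1.519, 1.569, -0.054]
wrist_force: [-0.2, 0.1, -1.2]
width: 0.0213
```

```bash
python3 -c "
from h import *
go([0.4797,0.0463,0.0782],0)
t=snap('top'); hsv=cv2.cvtColor(t['pixels'],cv2.COLOR_RGB2HSV)
i=t['pixels'][205:275,270:380,::-1]; cv2.imwrite('pics/t11c.png',cv2.resize(i,None,fx=7,fy=7,interpolation=2))"
```

```text
t 41.5 tcp [0.4812 0.0466 0.0846] xaxis [ 2.3e-03 -1.0e-04 -1.0e+00] yhead -0.09 zhead -90.09 w 0.0213 q [-0.021 -0.006  1.71  -0.     1.435 -0.019] F [-0.2  0.1 -1.2]
total frac x,y,z: [ 0.0254 -0.006   0.0011]  mm [ 6.4 -1.5  0.3]
turn deg -0.09 frac -0.0003
```

View pics/t11c.png

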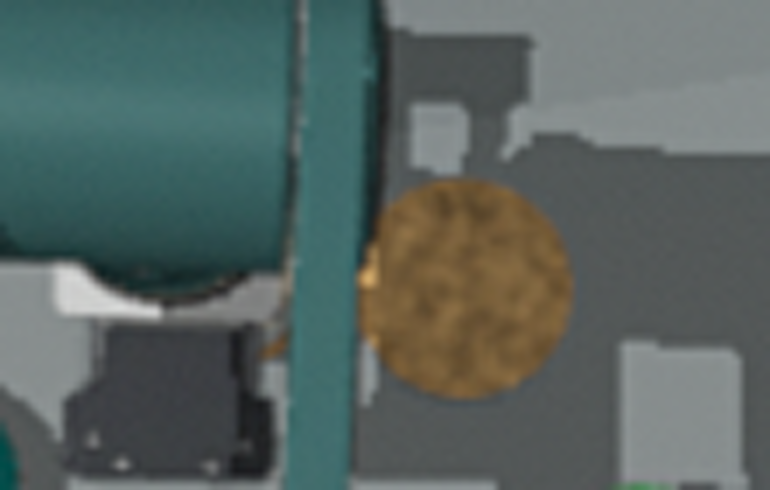

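>>> drive_tool --commands '[[[0.008,0,0,0],[0.004,0,0,0],[0,0,0,0],[0,0,0,0],[0,0,0,0]]]'

```text
time: 42.05
tool_pos: [0.4804, 0.0466, 0.0805]
ee_rot: [0.155, 1.571, -1.418]
wrist_force: [0.5, 0.7, -1.1]
width: 0.0213
```

```bash
python3 -c "
from h import *
go([0.4797,0.0463,0.0782],0)
t=snap('scene')
i=t['pixels'][160:240,310:400,::-1]; cv2.imwrite('pics/s12c.png',cv2.resize(i,None,fx=7,fy=7,interpolation=2))"
```

```text
t 42.05 tcp [0.4804 0.0466 0.0805] xaxis [ 0.e+00 -1.e-04 -1.e+00] yhead -0.09 zhead -90.09 w 0.0213 q [-0.021 -0.003  1.716 -0.     1.429 -0.019] F [ 0.5  0.7 -1.1]
total frac x,y,z: [ 0.0091 -0.0026  0.0013]  mm [ 2.3 -0.7  0.3]
turn deg -0.09 frac -0.0003
```

View pics/s12c.png

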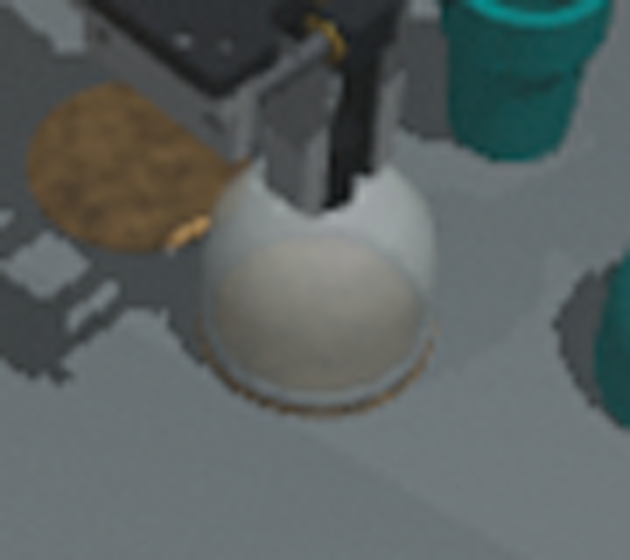

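Well aligned over the disc. Lowering the last 2 mm with a small x correction.

>>> drive_tool --commands '[[[0.003,-0.0022,0.001,0],[0.003,0,0,0],[0.002,0,0,0],[0,0,0,0],[0,0,0,0]]]'

```text
time: 42.6
tool_pos: [0.4798, 0.0464, 0.0785]
ee_rot: [0.383, 1.571, -1.189]
wrist_force: [0.5, 0.1, -2.2]
width: 0.021
```

>>> drive_tool --commands '[[[0.0016,0,0,0],[0.0016,0,0,0],[0,0,0,0],[0,0,0,0]]]'

```text
time: 43.0
tool_pos: [0.4799, 0.0464, 0.0779]
ee_rot: [1.125, 1.571, -0.448]
wrist_force: [-0.1, 0.1, -0.5]
width: 0.0209
```

>>> drive_tool --commands '[[[0.002,0,0,0],[0,0,0,0],[0,0,0,0]]]'

```text
time: 43.3
tool_pos: [0.4799, 0.0463, 0.0779]
ee_rot: [1.227, 1.57, -0.345]
wrist_force: [-3.4, -0.3, 5.1]
width: 0.0209
```

>>> drive_tool --commands '[[[0,0,0,0],[0,0,0,0],[0,0,0,0],[0,0,0,0],[-0.02,0,0,0],[-0.06,0,0,0],[-0.1,0,0,0],[-0.12,0,0,0],[-0.12,0,0,0],[-0.08,0,0,0],[-0.03,0,0,0]]]' --grip 0.6

```text
time: 44.4
tool_pos: [0.4811, 0.0464, 0.2129]
ee_rot: [1.54, 1.565, -0.032]
wrist_force: [0.7, -0.2, 0.4]
width: 0.0564
```

>>> drive_tool --commands '[[[0,0,0.05,0],[0,0.006,0.1,0],[0,0.008,0.13,0],[0,0.008,0.13,0],[0,0.008,0.13,0],[0,0.008,0.13,0],[0,0.008,0.13,0],[0,0.008,0.13,0],[0,0.008,0.13,0],[0,0.008,0.13,0],[0,0.006,0.13,0],[0,0,0.12,0],[0,0,0.07,0],[0,0,0.03,0],[0,0,0,0],[0,0,0,0]]]' --grip 1

```text
time: 46.0
tool_pos: [0.4982, -0.3377, 0.2095]
ee_rot: [-2.841, 1.57, 1.871]
wrist_force: [0.2, 0.1, 0.2]
width: 0.0941
```

```bash
python3 -c "
from h import *
go([0.499,-0.3137,0.0675],0)
t=snap('top','t13.png'); W=cloud(t); hsv=cv2.cvtColor(t['pixels'],cv2.COLOR_RGB2HSV)
v,u=np.mgrid[0:400,0:640]
m=(hsv[...,2]<60)&(u>288)&(u<312)&(v>228)&(v<254)
a=np.argwhere(m).astype(np.float32)
P=np.array([onz(t,y,x,.105)[:2] for x,y in a],np.float32);print(cv2.minAreaRect(P),len(P))
i=t['pixels'][205:275,270:380,::-1]; cv2.imwrite('pics/t13c.png',cv2.resize(i,None,fx=7,fy=7,interpolation=2))"
```

```text
t 46.0 tcp [ 0.4982 -0.3377  0.2095] xaxis [-3.e-04  9.e-04 -1.e+00] yhead -0.04 zhead -90.04 w 0.0941 q [-6.900e-01  2.030e-01  1.232e+00  1.000e-03  1.707e+00 -6.890e-01] F [0.2 0.1 0.2]
total frac x,y,z: [ 0.568   0.0033 -0.0954]  mm [142.    0.8 -23.9]
turn deg -0.04 frac -0.0001
((0.47866541147232056, 0.04426688700914383), (0.017648641020059586, 0.015095490962266922), 2.0446338653564453) 42
```

View pics/t13c.png

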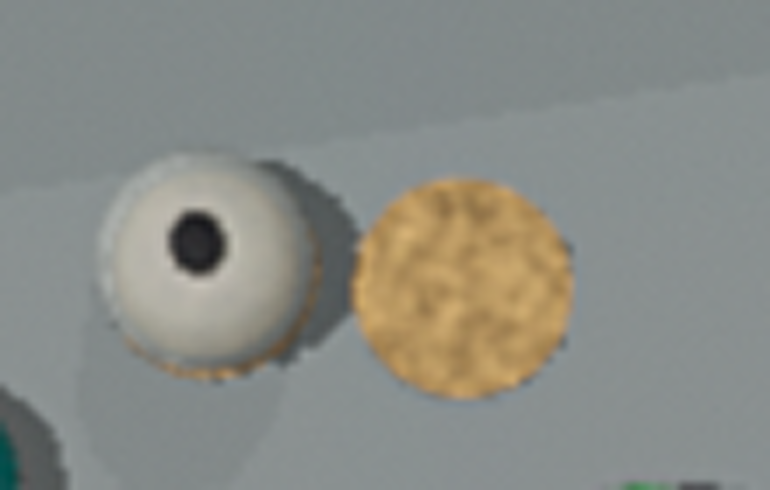

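Dome knob at (0.4787, 0.0443) against the disc centre (0.4789, 0.0443): centred. Now the pot.

>>> drive_tool --commands '[[[0,0.0033,-0.05,0],[0,0,-0.0454,0],[0,0,0,0],[0,0,0,0],[0.04,0,0,0],[0.08,0,0,0],[0.1,0,0,0],[0.1,0,0,0],[0.1,0,0,0],[0.08,0,0,0],[0.04,0,0,0],[0.02,0,0,0],[0,0,0,0],[0,0,0,0],[0,0,0,0],[0,0,0,0]]]'

```text
time: 47.65
tool_pos: [0.4996, -0.3153, 0.0709]
ee_rot: [0.895, 1.569, -0.677]
wrist_force: [-0.6, -0.3, -0.2]
width: 0.0941
```

```bash
python3 -c "
from h import *
go([0.499,-0.3137,0.0675],0)"
```

```text
t 47.65 tcp [ 0.4996 -0.3153  0.0709] xaxis [ 0.0017 -0.0014 -1.    ] yhead -0.09 zhead -90.09 w 0.0941 q [-0.659  0.238  1.469 -0.     1.433 -0.657] F [-0.6 -0.3 -0.2]
total frac x,y,z: [ 0.0134 -0.0026 -0.0063]  mm [ 3.4 -0.6 -1.6]
turn deg -0.09 frac -0.0003
```

>>> drive_tool --commands '[[[0.012,0,-0.005,0],[0,0,0,0],[0,0,0,0],[0,0,0,0]]]'

```text
time: 48.05
tool_pos: [0.499, -0.3136, 0.0667]
ee_rot: [-0.664, 1.571, -2.236]
wrist_force: [0.0, -0.4, 0.8]
width: 0.094
```

```bash
python3 -c "
from h import *
go([0.499,-0.3137,0.0675],0)"
```

```text
t 48.05 tcp [ 0.499  -0.3136  0.0667] xaxis [-1.e-04 -1.e-04 -1.e+00] yhead -0.09 zhead -90.09 w 0.094 q [-0.657  0.24   1.476 -0.     1.427 -0.656] F [ 0.  -0.4  0.8]
total frac x,y,z: [-0.0034 -0.0002  0.0006]  mm [-0.8 -0.   0.1]
turn deg -0.09 frac -0.0002
```

>>> drive_tool --commands '[[[0,0,0,0],[0,0,0,0],[0,0,0,0],[0,0,0,0],[0,0,0,0],[0,0,0,0]]]' --grip 0

```text
time: 48.65
tool_pos: [0.4988, -0.3137, 0.0667]
ee_rot: [-1.242, 1.57, -2.815]
wrist_force: [-0.7, 0.2, -0.6]
width: 0.0628
```

>>> drive_tool --commands '[[[-0.02,0,0,0],[-0.04,0,0,0],[-0.08,0,0,0],[-0.1,0,0,0],[-0.1,0,0,0],[-0.08,0,0,0],[-0.05,0,-0.02,0],[-0.03,0,-0.05,0],[0,-0.004,-0.09,0],[0,-0.012,-0.12,0],[0,-0.012,-0.12,0],[0,-0.012,-0.12,0],[0,-0.012,-0.12,0],[0,-0.012,-0.12,0],[0,-0.012,-0.11,0],[0,-0.01,-0.08,0],[0,-0.01,-0.05,0],[0,0,-0.03,0],[0,0,0,0],[0,0,0,0]]]'

```text
time: 50.65
tool_pos: [0.4755, -0.0565, 0.1915]
ee_rot: [-0.318, 1.57, -1.89]
wrist_force: [0.2, -1.0, -1.9]
width: 0.063
```

```bash
python3 -c "
from h import *
go([0.475,-0.0547,0.0564],0)"
```

```text
t 50.65 tcp [ 0.4755 -0.0565  0.1915] xaxis [-2.e-04 -6.e-04 -1.e+00] yhead -0.11 zhead -90.11 w 0.063 q [-2.360e-01 -6.900e-02  1.556e+00 -1.000e-03  1.655e+00 -2.340e-01] F [ 0.2 -1.  -1.9]
total frac x,y,z: [ 0.5405 -0.002  -0.0076]  mm [135.1  -0.5  -1.9]
turn deg -0.11 frac -0.0003
```

>>> drive_tool --commands '[[[0.03,-0.002,-0.0076,0],[0.06,0,0,0],[0.1,0,0,0],[0.1,0,0,0],[0.1,0,0,0],[0.07,0,0,0],[0.04,0,0,0],[0.02,0,0,0],[0.004,0,0,0],[0,0,0,0],[0,0,0,0],[0,0,0,0],[0,0,0,0]]]'

```text
time: 51.95
tool_pos: [0.4754, -0.0542, 0.0613]
ee_rot: [1.259, 1.57, -0.314]
wrist_force: [-0.3, 0.4, -2.4]
width: 0.0626
```

```bash
python3 -c "
from h import *
go([0.475,-0.0547,0.0557],0)"
```

```text
t 51.95 tcp [ 0.4754 -0.0542  0.0613] xaxis [ 1.2e-03 -4.0e-04 -1.0e+00] yhead -0.09 zhead -90.09 w 0.0626 q [-0.232  0.003  1.75  -0.     1.387 -0.23 ] F [-0.3  0.4 -2.4]
total frac x,y,z: [ 0.0224 -0.0015  0.002 ]  mm [ 5.6 -0.4  0.5]
turn deg -0.09 frac -0.0002
```

>>> drive_tool --commands '[[[0.008,-0.001,0.0016,0],[0.006,0,0,0],[0.003,0,0,0],[0,0,0,0],[0,0,0,0]]]'

```text
time: 52.45
tool_pos: [0.4747, -0.0545, 0.0563]
ee_rot: [-1.141, 1.571, -2.713]
wrist_force: [0.8, -0.0, -3.4]
width: 0.0628
```

>>> drive_tool --commands '[[[0.002,0,0,0],[0.002,0,0,0],[0,0,0,0],[0,0,0,0]]]'

```text
time: 52.85
tool_pos: [0.4748, -0.0546, 0.0557]
ee_rot: [0.998, 1.57, -0.575]
wrist_force: [-0.7, -0.2, -0.8]
width: 0.0624
```

>>> drive_tool --commands '[[[0.002,0,0,0],[0,0,0,0],[0,0,0,0]]]'

```text
time: 53.15
tool_pos: [0.4749, -0.0547, 0.0556]
ee_rot: [0.954, 1.57, -0.619]
wrist_force: [-2.7, 0.2, 4.0]
width: 0.0626
```

Contact. Now I release, lift straight up and move back towards the robot's right.

>>> drive_tool --commands '[[[0,0,0,0],[0,0,0,0],[0,0,0,0],[0,0,0,0],[-0.02,0,0,0],[-0.06,0,0,0],[-0.1,0,0,0],[-0.12,0,0,0],[-0.12,0,0,0],[-0.12,0,0,0],[-0.06,0,0,0],[0,0,0.06,0],[0,0,0.1,0],[0,0,0.12,0],[0,0,0.12,0],[0,0,0.12,0],[0,0,0.12,0],[0,0,0.1,0],[0,0,0.06,0],[0,0,0,0]]]' --grip 1

```text
time: 55.15
tool_pos: [0.474, -0.2558, 0.204]
ee_rot: [-2.071, 1.569, 2.638]
wrist_force: [0.1, 0.3, -0.4]
width: 0.0939
```

```bash
sed 's/import \*/import */' m.py > m2.py; python3 - <<'E'
from fork import *
go([0.3,-0.4,0.2])
snap('scene','s14.png')
t=snap('top','t14.png'); W=cloud(t); z=W[...,2]; hsv=cv2.cvtColor(t['pixels'],cv2.COLOR_RGB2HSV)
v,u=np.mgrid[0:400,0:640]
mm=(z>0.075)&(u>318)&(u<360)&(v>225)&(v<265)
print('pot',cv2.minEnclosingCircle(W[mm][:,:2].astype(np.float32)))
P=np.array([onz(t,b,a,.088)[:2] for a,b in np.argwhere(mm)],np.float32); print('pot rim rect',cv2.minAreaRect(P))
m=(hsv[...,2]<60)&(u>288)&(u<312)&(v>228)&(v<254)
P=np.array([onz(t,y,x,.105)[:2] for x,y in np.argwhere(m)],np.float32);print('knob',cv2.minAreaRect(P))
i=t['pixels'][195:325,170:380,::-1]; cv2.imwrite('pics/t14c.png',cv2.resize(i,None,fx=3.8,fy=3.8,interpolation=2))
E
```

```text
t 55.15 tcp [ 0.474  -0.2558  0.204 ] xaxis [-1.3e-03  7.0e-04 -1.0e+00] yhead -0.23 zhead -90.23 w 0.0939 q [-0.6    0.063  1.399 -0.     1.681 -0.596] F [ 0.1  0.3 -0.4]
total frac x,y,z: [ 0.0167 -0.6938  0.5797]  mm [   4.2 -173.5  144.9]
pot ((0.47363531589508057, -0.05522708594799042), 0.0317196398973465)
pot rim rect ((0.4741491675376892, -0.05486574396491051), (0.061136968433856964, 0.061377111822366714), 1.5646463632583618)
knob ((0.47866541147232056, 0.04426688700914383), (0.017648641020059586, 0.015095490962266922), 2.0446338653564453)
```

View pics/t14c.png

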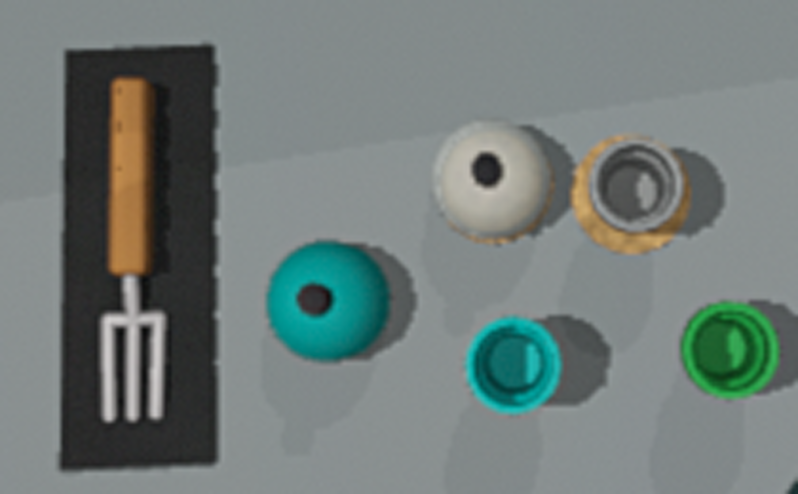

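View pics/s14.png

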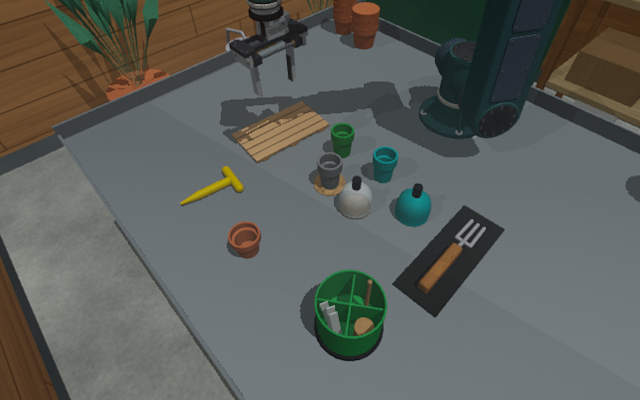

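View pics/t14.png

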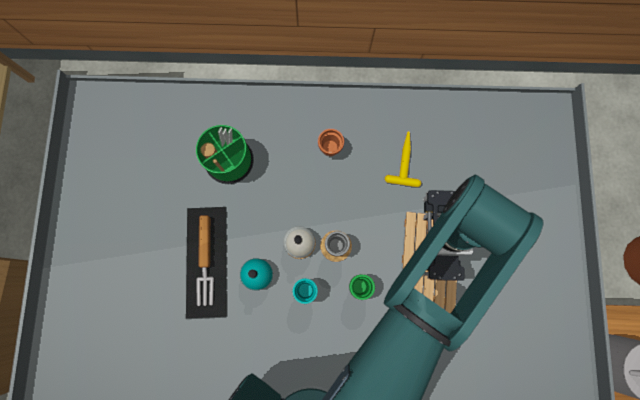

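>>> drive_tool --commands '[[[0,0,0,0],[0,0,0,0],[0,0,0,0]]]'

```text
time: 55.55
tool_pos: [0.4746, -0.2537, 0.2052]
ee_rot: [1.066, 1.57, -0.505]
wrist_force: [0.1, -0.4, -0.1]
width: 0.094
```

```bash
python3 -c "
from h import *
print(robot.close_job())"
```

```text
the job is handed in; nothing more can be done
None
```

The job is done in the order asked and was handed in at about 56 s. I moved the pot and then the dome onto the board, laid the fork lengthwise on the mat, and put the dome and then the pot back on their own discs.

- **Dome and pot:** in the last top view both stood within about 1 mm of their disc centres. The dome's knob was at (0.4787, 0.0443) for a disc centre of (0.4789, 0.0443). The pot was at about (0.474, -0.055) for (0.474, -0.0556).
- **Fork:** it lies flat with the prongs towards the robot, within about 2.5 mm of the mat's centre and in line with it by eye. The automatic fork measurement disagreed (origin 9 mm further along x, and 1.4° skew the other way from the mat's own 3.8°). I judged that to be colour-mask error and used the fork's end points read in the top and scene views instead.
- **Forces and bystanders:** the readings at the end of each set-down were 1 to 6 N. The dibber, clay pot, caddy and look-alikes look unmoved in the last pictures, but I compared them by eye and did not measure them. The gripper was open and clear of everything at hand-in.

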